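Meter bases turned and trayed alike

TASK

Load the two black meter bases into the green transit tray, one in each bay, both standing on their rubber feet with the copper terminals at the tray's copper-striped end. One base is lying upside down and has to be turned over; set the bases down without dropping them, and leave everything else on the desk, the gate included, as it is.

Things in the scene. Friction and masses are not known exactly. Their poses are not given: they have to be found in the camera images.
- base_a: Black meter base, 110 (x) x 60 (y) x 56 mm (z) with flat upright sides, 0.2-0.5 kg. Origin: middle of the foot plane; z from feet to top, x to the terminal end. Starts UPSIDE DOWN. Body 6 to 56 mm over the foot plane for x = -55 to 25 mm; the terminal end (x = 25 to 55) is a lower step, 6 to 40 mm, with four copper terminals (to 45 mm). White disc on top. It stands steadily on either end.
- base_b: Black meter base, 110 (x) x 60 (y) x 56 mm (z) with flat upright sides, 0.2-0.5 kg. Origin: middle of the foot plane; z from feet to top, x to the terminal end. Starts on its feet. Same shape as base_a. Underside grey with four black rubber feet, 14 mm round, 6 mm tall, 43 mm fore and aft and 20 mm left and right of the middle.
- terminals_a (a point): middle of base_a's terminal end face (x = +55, z = 23 mm in the base's frame)
- terminals_b (a point): middle of base_b's terminal end face (x = +55, z = 23 mm in the base's frame)
- tray: green painted steel transit tray, fixed, 140 mm (x) by 210 mm (y), floor 4 mm thick, with two bays side by side 110 mm apart, each a rim 14 mm high over the table. Its +x end, the terminal end, is marked by copper strips on the end rims and a copper patch on each bay floor. Origin: middle of its underside
- bay_left (a point): left bay (tray y = +55 mm): centre of the inner floor, 4 mm above the table. x to the tray's copper-striped end, z up. The bay is 120 mm long (x) by 70 mm wide (y) inside, walls 5 mm thick and 10 mm above its floor
- bay_right (a point): right bay (tray y = -55 mm): centre of the inner floor, 4 mm above the table. x to the tray's copper-striped end, z up. The bay is 120 mm long (x) by 70 mm wide (y) inside, walls 5 mm thick and 10 mm above its floor
- gate (a joint): angle of the low gate about its upright hinge at the far end; 0 runs straight along the desk's right end towards the robot, positive swings outward, away from the tray; it starts 0 to 0.4 rad open and is to be left so
- gate_post: steel gate post, 30 mm square, 75 mm tall on a 60 x 50 mm foot; the hinge axis is its vertical axis. Origin: underside centre. The gate is a railing of 10 mm bars, 300 mm long and 65 mm tall
- gate_tip (a point): upper corner of the gate's free end, 60 mm over the table, 300 mm from the hinge
- bus_bar: bystander: copper bar 160 (x) x 30 x 8 mm lying flat, with a tab 30 mm tall at its +x end. Origin: middle of its underside
- die: bystander: upright brass sealing die, 32 mm across, 66 mm tall. Origin: middle of its underside
- seal_1: bystander: round lead seal, 28 mm across, 9 mm thick, lying flat. Origin: middle of its underside
- seal_2: bystander: round lead seal, 28 mm across, 9 mm thick, lying flat. Origin: middle of its underside
- driver: bystander: screwdriver 180 mm long lying along its x, about 30 mm thick, near the robot. Origin: its middle, underside
- tea_glass: bystander: amber tea glass, 60 mm across, 85 mm tall. Origin: middle of its underside

How it is judged:
By the outcome, as a careful person would: the job done as asked, in the order asked, and still so for the second after the job is handed in, with the robot touching nothing.
It also fails if it takes over 72 s, if anything falls off the work surface, if the arm or the gripper's body presses on something with over 40 N, if the wrist force passes 120 N, or if a joint passes its speed limit or range.

ROBOT

A 7-joint arm with a two-finger parallel gripper is mounted at the origin on the work surface. World frame = base frame: x ahead of the robot, y to its left, z up, the work surface at z = 0. Lengths are in m, angles in rad, forces in N, time in s.
With the tool pointing down it reaches from about 0.425 to 1.025 m from the base axis. Payload 9.4 kg.
Tool frame: the origin (TCP) lies on the mounting face of the last link; the fingertips stand 186 mm ahead of it and the grasp point (between the pads) lies 167 mm ahead of it (env.hold_point_z is the distance from the TCP to the grasp point, in m); z points along the fingers, y is the line along which they close (so a half turn about z gives the same grasp; the last joint's range is limited). The gripper opens to 93 mm and grips with 3 to 60 N. Pads are 15 mm wide; open, the fingers measure 128 mm over their backs; the gripper's body (75 mm by 188 mm) begins 65 mm behind the grasp point.
Start: joints at [-1.349, 0.599, -0.003, 1.599, 0.002, 0.943, -0.08], TCP at [0.213, 0.693, 0.405] pointing down, gripper open.
Joint ranges: [-2.57, 2.57], [-0.35, 1.97], [-1.29, 1.29], [0.11, 2.56], [-1.05, 4.19], [0.11, 1.86], [-2.63, 2.63]. Speed limits (rad/s): [2.22, 2.22, 3.01, 3.01, 3.14, 3.14, 3.14].

INTERFACE

Orientations are given as a rotation vector (axis times angle).
In Python, from bench import env gives the robot as it stands.
- The arm moves only by the tool servo_tool, never from a script. Its argument "deltas" is a list of rows, each an object of numbers: "x", "y", "z": the shift along the world's x, y, z in units of 250 mm (1.0 is 250 mm); "spin": the turn about the world's z in units of 2 rad (1.0 is 2 rad); "jaw": the closure, from 0 (fully open) to 1 (shut). In form: [{"x": .., "y": .., "z": .., "spin": .., "jaw": ..}, ...]. A call has 1 to 12 rows; each row is the pose to reach, as a shift and turn from the pose commanded when the call began; what a row does not reach only later rows make up. A row lasts 1/10 s, in which the tool goes at most 50 mm and 8.59 degrees, less where a joint would pass 70% of its speed; a pose out of reach is approached as far as the arm can. A call with a number of a shift or a turn outside -1 to 1 is refused whole. A call with a gripper value outside its range is refused whole. The fingers move at their own pace and stop on an object; "grip_force" is the grip in N (left out, the last holds). Time passes only in rows, so rows that repeat a pose let the fingers close. It gives the time, the measured TCP pose, the force, the opening and the grip force at its end, in the units of the state.
- env.state(): the state, without advancing time (a new reading comes with each control period).
- env.snapshot(name): name is "scene" or "top" or "wrist"; returns the picture (384x512x3 uint8, red, green, blue); there is no depth.
- env.camera_model(name): a dict with "fx", "fy", "cx", "cy" (pixels), "k1" (the pictures are not rectified: a ray, as slopes to the right and down, at radius r is drawn at 1 + k1 r^2 times it, then the intrinsics apply), "R" (3x3) and "t" (3): a world point X has camera coordinates R X + t; the wrist camera has in their place "T_tool_cam" (4x4, takes a point from camera to tool coordinates, whose origin is the TCP and whose axes are the flange's). Camera axes: x right, y down, z forward; pixel columns grow to the right and rows downward; lengths in m; the calibration is good to about 2 mm. A picture is of the moment at which its call begins: read the wrist's pose just before it. camera_model takes no time and is no camera call.
- env.close_job(): hands the job in; it is judged then, once.
The state is a dict: "clock": time; "joints": joint angles; "dq": joint speeds; "joint_efforts": joint torques, N m; "tool_pos": TCP position; "ee_rot": TCP orientation; "ft_force": force on the tool from outside, world axes, zero at the start; "torque": the same for the moment, N m; "gripper_width": opening from 0.0 (shut) to 1.0 (fully open); "gripper_force": force on a finger pad.
Only numpy, scipy, OpenCV 4.12 (cv2) and the standard library are available. Lean on these libraries where they do the work, as an engineer would, in place of code of your own. Each camera call takes 0.05 s, during which the arm holds its last target. There are 200 camera calls.

## Working session

There is one attempt and no reset: what is moved stays moved. The work goes in short steps, Python scripts to look and compute and a tool call to move; the robot and the scene stay as the last step left them, time stands still between calls to the robot, and variables do not carry over. Pictures are saved under pics/ and viewed, at most 10 in all, crops included, and the job is handed in when it is done.

Besides the shell and the picture viewer there is one more tool, called after "Call:" in YAML: its name, and indented under it one key for each argument. servo_tool: Moves the arm, as the interface text tells. Shifts and turns lie within -1 to 1; 1 stands for 250 mm of shift or 2 rad of turn. Its arguments: {"type":"object","properties":{"deltas":{"type":"array","items":{"type":"object","properties":{"x":{"type":"number"},"y":{"type":"number"},"z":{"type":"number"},"spin":{"type":"number"},"jaw":{"type":"number"}}}},"grip_force":{"type":"number"}},"required":["deltas"]}

```bash
mkdir -p pics; ls; cat > h.py <<'E'
import numpy as np, cv2
from bench import env
def snap(n,f):
    im=env.snapshot(n); cv2.imwrite('pics/'+f,im[:,:,::-1]); return im
E
python3 - <<'E'
from h import *
s=env.state();print({k:np.round(v,3) for k,v in s.items()})
snap('scene','s0.png');snap('top','t0.png')
for n in('scene','top','wrist'):
    print(n,{k:np.round(v,4).tolist() for k,v in env.camera_model(n).items()})
a=cv2.imread('pics/s0.png');b=cv2.imread('pics/t0.png')
E
```

```text
pics
{'clock': np.float64(0.0), 'joints': array([-1.349,  0.6  , -0.003,  1.6  ,  0.002,  0.943, -0.08 ]), 'dq': array([-0.   ,  0.   , -0.   , -0.001, -0.001, -0.   , -0.003]), 'joint_efforts': array([ 1.0000e-03, -7.6504e+01,  1.4970e+00, -2.5234e+01, -5.3000e-02,
        1.7000e-02,  0.0000e+00]), 'tool_pos': array([0.213, 0.693, 0.404]), 'ee_rot': array([-4.670e-01, -3.107e+00,  2.000e-03]), 'ft_force': array([ 0.371, -0.483,  0.249]), 'torque': array([-0.005, -0.022, -0.018]), 'gripper_force': np.float64(0.0), 'gripper_width': np.float64(0.999)}
scene {'fx': 372.953, 'fy': 372.953, 'cx': 252.7743, 'cy': 194.3304, 'k1': 0.0264, 'R': [[-0.7909, 0.6118, -0.0098], [0.4219, 0.5337, -0.7329], [-0.4432, -0.5838, -0.6803]], 't': [0.4474, -0.1399, 1.3039]}
top {'fx': 381.438, 'fy': 381.438, 'cx': 258.4565, 'cy': 189.6241, 'k1': -0.0359, 'R': [[0.0272, -0.9994, 0.0193], [-0.9974, -0.0285, -0.0669], [0.0674, -0.0174, -0.9976]], 't': [-0.0575, 0.5161, 1.0829]}
wrist {'fx': 298.7525, 'fy': 298.7525, 'cx': 255.444, 'cy': 191.0421, 'k1': -0.0533, 'T_tool_cam': [[0.0012, -0.9667, -0.2558, 0.0706], [1.0, 0.0011, 0.0005, 0.0011], [-0.0002, -0.2558, 0.9667, 0.0201], [0.0, 0.0, 0.0, 1.0]]}
```

View pics/s0.png

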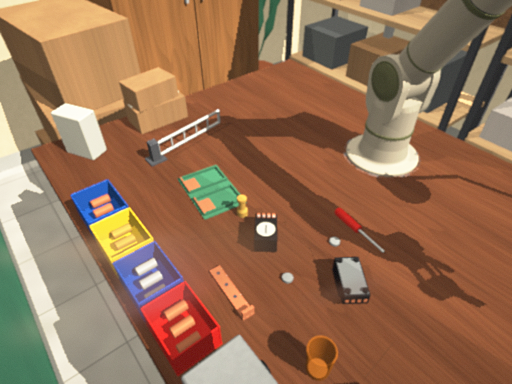

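View pics/t0.png

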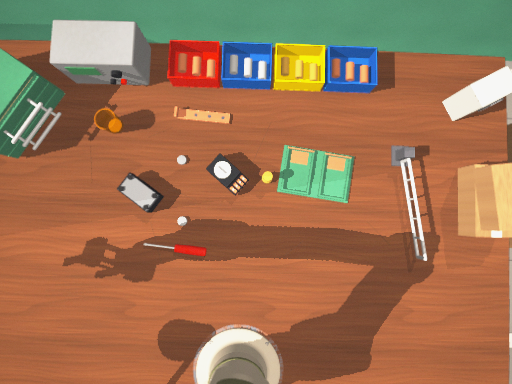

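The scene view shows base_b at (265,232) with its disc up and base_a at (351,279) with its grey underside up. In the top view base_b is at (226,173) with terminals to the lower right, base_a is at (140,192), and the tray is at (316,174) with its copper end up (+x). The brass die stands close to the tray's left side at (267,177).

```bash
cat >> h.py <<'E'
from numpy.linalg import norm
def ray(n,px,st=None):
    c=env.camera_model(n); px=np.atleast_2d(np.float64(px))
    d=np.c_[(px[:,0]-c['cx'])/c['fx'],(px[:,1]-c['cy'])/c['fy']]; u=d.copy()
    for _ in range(20): u=d/(1+c['k1']*(u**2).sum(1,keepdims=True))
    v=np.c_[u,np.ones(len(u))]; R=np.array(c['R']);t=np.array(c['t'])
    return -R.T@t, v@R
def plane(n,px,z):
    o,d=ray(n,px); return o+d*((z-o[2])/d[:,2])[:,None]
def tri(p1,p2):
    o1,d1=ray('scene',p1);o2,d2=ray('top',p2);d1=d1[0];d2=d2[0]
    s=np.linalg.lstsq(np.c_[d1,-d2],o2-o1,rcond=None)[0]
    a=o1+s[0]*d1;b=o2+s[1]*d2
    return (a+b)/2,norm(a-b)
def big(mask,box):
    m=np.zeros_like(mask);x0,y0,x1,y1=box;m[y0:y1,x0:x1]=mask[y0:y1,x0:x1]
    cs,_=cv2.findContours(m,cv2.RETR_EXTERNAL,cv2.CHAIN_APPROX_NONE)
    return max(cs,key=cv2.contourArea)[:,0]
def rect(P):
    r=cv2.minAreaRect(np.float32(P[:,:2]*1000)); b=cv2.boxPoints(r)
    e=[b[1]-b[0],b[2]-b[1]];e=max(e,key=norm);return np.round(r[0],1),np.round(r[1],1),round(np.degrees(np.arctan2(e[1],e[0])),1)
E
python3 - <<'E'
from h import *
t=cv2.imread('pics/t0.png');s=cv2.imread('pics/s0.png')
v=cv2.resize(t[140:260,100:280],None,fx=4,fy=4,interpolation=cv2.INTER_CUBIC)[:300]
w=cv2.resize(s[190:310,230:390],None,fx=3.5,fy=3.5,interpolation=cv2.INTER_CUBIC)[:,:]
cv2.imwrite('pics/z1.png',np.vstack([v[:, :560],w])[:600,:]) if 0 else None
out=np.zeros((600,800,3),np.uint8)
a=cv2.resize(t[145:220,100:250],(800,400),interpolation=cv2.INTER_CUBIC)[:, :]
out[:290]=cv2.resize(t[148:215,110:280],(800,290) ,interpolation=cv2.INTER_CUBIC)
out[295:]=cv2.resize(s[205:310,230:390],(800,305),interpolation=cv2.INTER_CUBIC)
cv2.imwrite('pics/z1.png',out)
h=cv2.cvtColor(t,cv2.COLOR_BGR2HSV)
g=cv2.inRange(h,(60,70,50),(90,255,255))
c=big(g,(265,130,370,210)); print('tray',rect(plane('top',c,.014)))
gr=cv2.inRange(h,(0,0,95),(180,60,255))
c=big(gr,(110,165,170,220)); print('under',rect(plane('top',c,.05)))
wd=cv2.inRange(h,(0,0,150),(180,60,255)); c=big(wd,(205,150,250,195)); print('disc',rect(plane('top',c,.056)))
dk=cv2.inRange(h,(0,0,0),(180,255,55))
for b in((105,160,175,220),(200,145,250,200)): c=big(dk,b); print('dark',rect(plane('top',c,.05)),c.min(0),c.max(0))
ye=cv2.inRange(h,(18,120,120),(32,255,255)); c=big(ye,(255,160,280,195));print('die',rect(plane('top',c,.066)))
cu=cv2.inRange(h,(5,70,110),(18,200,255))
E
```

```text
tray (array([ 569.5, -207.9]), array([206.9, 137.6]), np.float32(82.2))
under (array([499.5, 295.2]), array([104.4,  56.6]), np.float32(55.1))
disc (array([568.3,  60.9]), array([47.8, 44.6]), np.float32(1.9))
dark (array([507.9, 263.9]), array([117. ,  52.2]), np.float32(25.9)) [132 174] [162 211]
dark (array([540.2,  26.3]), array([ 7. , 55.7]), np.float32(-40.4)) [227 172] [241 187]
die (array([551.3, -64.9]), array([30.6, 27.7]), np.float32(1.5))
```

View pics/z1.png

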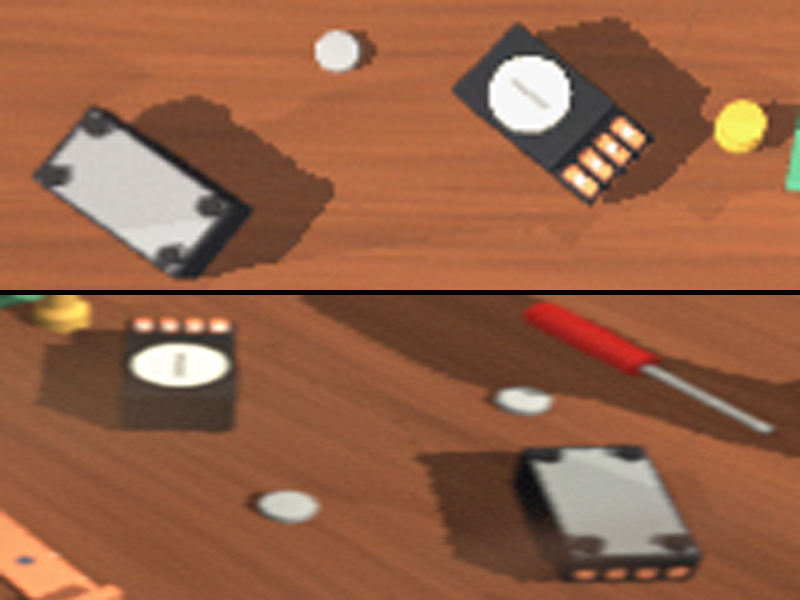

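The zoom shows base_a's copper terminals at its end facing the scene camera, so they point up-left in the top view, at about +55° in world. Base_b's terminals point to the lower right. Next I'll measure base_b precisely, along with the obstacles.

```bash
python3 - <<'E'
from h import *
f=lambda p:[(110+x/4.706-.4,148+y/4.328-.4) for x,y in p]
P=np.r_[plane('top',f([(518,24),(453,90)]),.056),plane('top',f([(592,205),(652,140)]),.04)][:,:2]*1000
print(P.round(1), 'len',norm((P[0]+P[1]-P[2]-P[3])/2),'w',norm(P[0]-P[1]),norm(P[2]-P[3]),'c',P.mean(0))
v=(P[2]+P[3]-P[0]-P[1]);print('ang',np.degrees(np.arctan2(v[1],v[0])))
t=cv2.imread('pics/t0.png');h=cv2.cvtColor(t,cv2.COLOR_BGR2HSV)
# disc centre both views, a's corners, copper
s=cv2.imread('pics/s0.png');hs=cv2.cvtColor(s,cv2.COLOR_BGR2HSV)
d1=big(cv2.inRange(hs,(0,0,150),(180,60,255)),(250,215,285,245));d2=big(cv2.inRange(h,(0,0,150),(180,60,255)),(205,150,250,195))
m=lambda c:cv2.minEnclosingCircle(c)[0]
print('disc tri',tri(m(d1),m(d2)))
cu=cv2.inRange(h,(3,60,150),(20,255,255))
A=f([(95,108),(35,175),(250,208),(190,277)]);Q=plane('top',A[:2],.05)[:,:2]*1000;print('a term corners',Q,Q.mean(0))
for b in((170,150,195,170),(172,212,192,230)):
    c=big(cv2.inRange(h,(0,0,130),(180,70,255)),b);print('seal',plane('top',[m(c)],.009)*1000)
print('driver ends',plane('top',[(144,244),(206,252)],.015)*1000,'glass',plane('top',[(105,119)],.04)*1000)
E
```

```text
[[614.2  68.9]
 [570.1 105.9]
 [499.1  21.9]
 [542.6 -12.8]] len 109.3041729696327 w 57.544410528992444 55.71523143780331 c [556.48339183  46.00643797]
ang -130.70958002668257
disc tri (array([0.56885127, 0.06032623, 0.05837103]), np.float64(0.0010394089593800172))
a term corners [[552.97817572 319.37724462]
 [508.49882633 352.90473323]] [530.73850102 336.14098892]
seal [[599.7634327  183.66346792   9.        ]]
seal [[422.46508914 176.08017095   9.        ]]
driver ends [[352.50237499 279.96550059  15.        ]
 [334.74803352 101.92357032  15.        ]] glass [[705.92918068 401.7966102   40.        ]]
```

Call:
servo_tool:
  deltas:
    - {"x": 1, "y": -1, "spin": -0.94, "jaw": 0}
    - {"x": 1, "y": -1, "spin": -0.94, "jaw": 0}
    - {"x": 1, "y": -1, "spin": -0.94, "jaw": 0}
    - {"x": 1, "y": -1, "spin": -0.94, "jaw": 0}
    - {"x": 1, "y": -1, "spin": -0.94, "jaw": 0}
    - {"x": 1, "y": -1, "spin": -0.94, "jaw": 0}
    - {"x": 1, "y": -1, "spin": -0.94, "jaw": 0}
    - {"x": 1, "y": -1, "spin": -0.94, "jaw": 0}
    - {"x": 1, "y": -1, "spin": -0.94, "jaw": 0}
    - {"x": 1, "y": -1, "spin": -0.94, "jaw": 0}
    - {"x": 1, "y": -1, "spin": -0.94, "jaw": 0}
    - {"x": 1, "y": -1, "spin": -0.94, "jaw": 0}

```text
schema error: expected keys x, y, z, spin, jaw
```

Call:
servo_tool:
  deltas:
    - {"x": 1, "y": -1, "z": 0, "spin": -0.94, "jaw": 0}
    - {"x": 1, "y": -1, "z": 0, "spin": -0.94, "jaw": 0}
    - {"x": 1, "y": -1, "z": 0, "spin": -0.94, "jaw": 0}
    - {"x": 1, "y": -1, "z": 0, "spin": -0.94, "jaw": 0}
    - {"x": 1, "y": -1, "z": 0, "spin": -0.94, "jaw": 0}
    - {"x": 1, "y": -1, "z": 0, "spin": -0.94, "jaw": 0}
    - {"x": 1, "y": -1, "z": 0, "spin": -0.94, "jaw": 0}
    - {"x": 1, "y": -1, "z": 0, "spin": -0.94, "jaw": 0}
    - {"x": 1, "y": -1, "z": 0, "spin": -0.94, "jaw": 0}
    - {"x": 1, "y": -1, "z": 0, "spin": -0.94, "jaw": 0}
    - {"x": 1, "y": -1, "z": 0, "spin": -0.94, "jaw": 0}
    - {"x": 1, "y": -1, "z": 0, "spin": -0.94, "jaw": 0}

```text
clock: 1.3
tool_pos: [0.4633, 0.4428, 0.4044]
ee_rot: [2.729, 1.556, -0.001]
ft_force: [-0.2, 0.3, 1.1]
gripper_width: 1.0
gripper_force: 0.0
```

Call:
servo_tool:
  deltas:
    - {"x": 0.248, "y": -0.444, "z": -0.2, "spin": -0.038, "jaw": 0}
    - {"x": 0.248, "y": -0.444, "z": -0.3, "spin": -0.038, "jaw": 0}
    - {"x": 0.248, "y": -0.444, "z": -0.4, "spin": -0.038, "jaw": 0}
    - {"x": 0.248, "y": -0.444, "z": -0.4, "spin": -0.038, "jaw": 0}
    - {"x": 0.248, "y": -0.444, "z": -0.4, "spin": -0.038, "jaw": 0}

```text
clock: 1.8
tool_pos: [0.5257, 0.3304, 0.303]
ee_rot: [2.783, 1.456, -0.006]
ft_force: [0.3, 0.6, 0.3]
gripper_width: 1.002
gripper_force: 0.0
```

```bash
python3 - <<'E'
from h import *
s=env.state();print(s['tool_pos'],s['ee_rot']);snap('wrist','w1.png')
E
```

```text
[0.52568282 0.33038994 0.30298618] [ 2.78279089  1.45593473 -0.00588798]
```

View pics/w1.png

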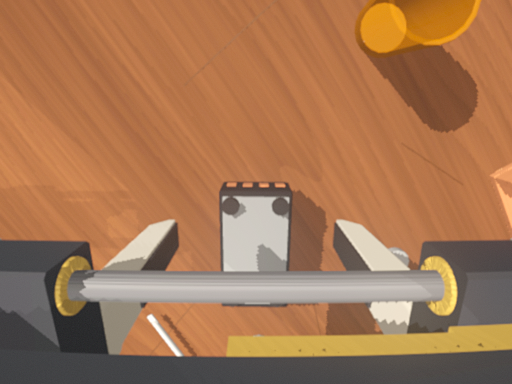

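The wrist view shows base_a squared up and centred between the fingers (columns 220–290), with its terminal end at row 187. That puts the grip point about 12 mm from the end face, as planned. Descending to grip.

Call:
servo_tool:
  deltas:
    - {"x": 0, "y": 0, "z": -0.2, "spin": 0, "jaw": 0}
    - {"x": 0, "y": 0, "z": -0.35, "spin": 0, "jaw": 0}
    - {"x": 0, "y": 0, "z": -0.416, "spin": 0, "jaw": 0}
    - {"x": 0, "y": 0, "z": -0.416, "spin": 0, "jaw": 0.2}
    - {"x": 0, "y": 0, "z": -0.416, "spin": 0, "jaw": 0.45}
    - {"x": 0, "y": 0, "z": -0.416, "spin": 0, "jaw": 0.45}
    - {"x": 0, "y": 0, "z": -0.416, "spin": 0, "jaw": 0.45}
    - {"x": 0, "y": 0, "z": -0.416, "spin": 0, "jaw": 0.45}
  grip_force: 10

```text
clock: 2.65
tool_pos: [0.5257, 0.3324, 0.202]
ee_rot: [-2.781, -1.46, -0.003]
ft_force: [0.4, 0.4, 6.5]
gripper_width: 0.649
gripper_force: 10.0
```

Call:
servo_tool:
  deltas:
    - {"x": 0, "y": 0, "z": 0.04, "spin": 0, "jaw": 0.45}
    - {"x": 0, "y": 0, "z": 0.1, "spin": 0, "jaw": 0.45}
    - {"x": 0, "y": 0, "z": 0.16, "spin": 0, "jaw": 0.45}
    - {"x": 0, "y": 0, "z": 0.22, "spin": 0, "jaw": 0.45}
    - {"x": 0, "y": 0, "z": 0.28, "spin": 0, "jaw": 0.45}
    - {"x": 0, "y": 0, "z": 0.34, "spin": 0, "jaw": 0.45}
    - {"x": 0, "y": 0, "z": 0.4, "spin": 0, "jaw": 0.45}
    - {"x": 0, "y": 0, "z": 0.44, "spin": 0, "jaw": 0.45}
    - {"x": 0, "y": 0, "z": 0.44, "spin": 0, "jaw": 0.45}
    - {"x": 0, "y": 0, "z": 0.44, "spin": 0, "jaw": 0.45}

```text
clock: 3.65
tool_pos: [0.5252, 0.332, 0.3107]
ee_rot: [-2.781, -1.461, 0.0]
ft_force: [-0.2, -0.4, -3.3]
gripper_width: 0.645
gripper_force: 10.0
```

```bash
python3 - <<'E'
from h import *
a=snap('scene','s1.png')[:,:,::-1];w=snap('wrist','w2.png')[:,:,::-1]
cv2.imwrite('pics/v2.png',np.hstack([cv2.resize(a[170:350,250:430],(400,400)),cv2.resize(w,(400,400))]))
E
```

```text
(no output)
```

View pics/v2.png

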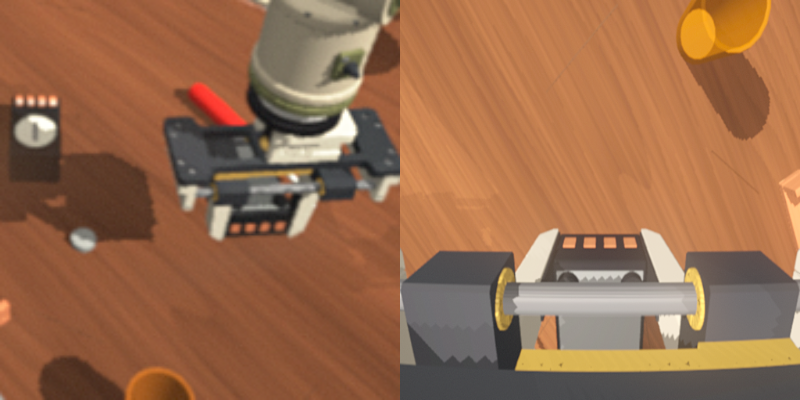

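It came up still level, so pad friction holds the base against gravity. The terminals show at the front, and the weight is about 3.3 N. I'll lower it until the tail is near the table, then ease the grip so the tail pivots down onto the desk.

Call:
servo_tool:
  deltas:
    - {"x": 0, "y": 0, "z": -0.15, "spin": 0, "jaw": 0.45}
    - {"x": 0, "y": 0, "z": -0.28, "spin": 0, "jaw": 0.45}
    - {"x": 0, "y": 0, "z": -0.33, "spin": 0, "jaw": 0.45}
    - {"x": 0, "y": 0, "z": -0.33, "spin": 0, "jaw": 0.45}

```text
clock: 4.15
tool_pos: [0.525, 0.3314, 0.2262]
ee_rot: [2.781, 1.459, -0.006]
ft_force: [0.5, 0.2, -2.5]
gripper_width: 0.646
gripper_force: 10.0
```

Call:
servo_tool:
  deltas:
    - {"x": 0, "y": 0, "z": 0, "spin": 0, "jaw": 0.45}
    - {"x": 0, "y": 0, "z": 0, "spin": 0, "jaw": 0.45}
    - {"x": 0, "y": 0, "z": 0, "spin": 0, "jaw": 0.45}
    - {"x": 0, "y": 0, "z": 0, "spin": 0, "jaw": 0.45}
    - {"x": 0, "y": 0, "z": 0, "spin": 0, "jaw": 0.45}
  grip_force: 5

```text
clock: 4.65
tool_pos: [0.5259, 0.3322, 0.2291]
ee_rot: [-2.781, -1.46, -0.003]
ft_force: [1.7, 0.7, 0.8]
gripper_width: 0.647
gripper_force: 5.0
```

```bash
python3 - <<'E'
from h import *
a=snap('scene','s2.png')[:,:,::-1];w=snap('wrist','w3.png')[:,:,::-1]
cv2.imwrite('pics/v3.png',np.hstack([cv2.resize(a[170:350,250:430],(400,400)),cv2.resize(w,(400,400))]))
E
```

```text
(no output)
```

View pics/v3.png

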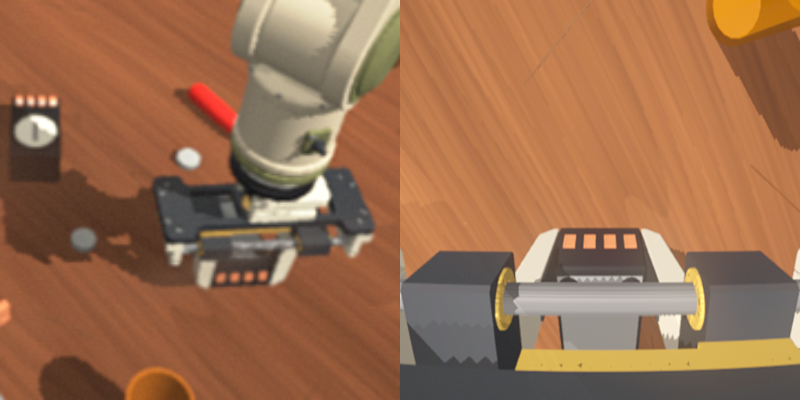

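The end face now tilts upward slightly, so it is pivoting at 5 N. I'll raise along the arc and keep the tail on the desk.

Call:
servo_tool:
  deltas:
    - {"x": -0.01, "y": -0.015, "z": 0.03, "spin": 0, "jaw": 0.45}
    - {"x": -0.02, "y": -0.03, "z": 0.06, "spin": 0, "jaw": 0.45}
    - {"x": -0.03, "y": -0.045, "z": 0.09, "spin": 0, "jaw": 0.45}
    - {"x": -0.045, "y": -0.065, "z": 0.11, "spin": 0, "jaw": 0.45}
    - {"x": -0.06, "y": -0.09, "z": 0.13, "spin": 0, "jaw": 0.45}
    - {"x": -0.08, "y": -0.115, "z": 0.15, "spin": 0, "jaw": 0.45}
    - {"x": -0.1, "y": -0.14, "z": 0.165, "spin": 0, "jaw": 0.45}
    - {"x": -0.1, "y": -0.14, "z": 0.165, "spin": 0, "jaw": 0.45}
    - {"x": -0.1, "y": -0.14, "z": 0.165, "spin": 0, "jaw": 0.45}

```text
clock: 5.65
tool_pos: [0.5005, 0.2967, 0.2697]
ee_rot: [-2.782, -1.46, -0.001]
ft_force: [1.3, -0.2, 1.0]
gripper_width: 0.645
gripper_force: 5.0
```

```bash
python3 - <<'E'
from h import *
a=snap('scene','s3.png')[:,:,::-1];w=snap('wrist','w4.png')[:,:,::-1]
cv2.imwrite('pics/v4.png',np.hstack([cv2.resize(a[170:350,250:430],(400,400)),cv2.resize(w,(400,400))]))
E
```

```text
(no output)
```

View pics/v4.png

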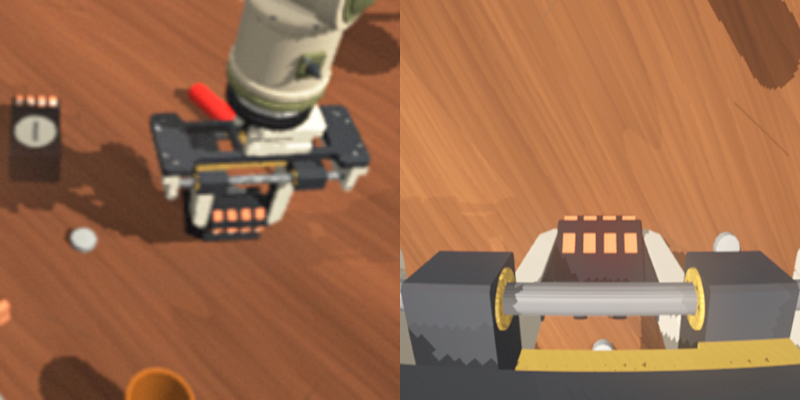

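It has turned about 65°: the terminal tops now face the camera and the end face is nearly up. Finishing the tip here would land it on the seal at (422,176), so I'll lift a little and move 110 mm back along +u first.

Call:
servo_tool:
  deltas:
    - {"x": 0, "y": 0, "z": 0.04, "spin": 0, "jaw": 0.45}
    - {"x": 0.02, "y": 0.03, "z": 0.08, "spin": 0, "jaw": 0.45}
    - {"x": 0.05, "y": 0.07, "z": 0.08, "spin": 0, "jaw": 0.45}
    - {"x": 0.08, "y": 0.115, "z": 0.08, "spin": 0, "jaw": 0.45}
    - {"x": 0.11, "y": 0.16, "z": 0.08, "spin": 0, "jaw": 0.45}
    - {"x": 0.14, "y": 0.2, "z": 0.08, "spin": 0, "jaw": 0.45}
    - {"x": 0.17, "y": 0.245, "z": 0.08, "spin": 0, "jaw": 0.45}
    - {"x": 0.2, "y": 0.29, "z": 0.08, "spin": 0, "jaw": 0.45}
    - {"x": 0.23, "y": 0.33, "z": 0.08, "spin": 0, "jaw": 0.45}
    - {"x": 0.25, "y": 0.36, "z": 0.08, "spin": 0, "jaw": 0.45}
    - {"x": 0.25, "y": 0.36, "z": 0.08, "spin": 0, "jaw": 0.45}
    - {"x": 0.25, "y": 0.36, "z": 0.04, "spin": 0, "jaw": 0.45}

```text
clock: 6.95
tool_pos: [0.5633, 0.3868, 0.2801]
ee_rot: [-2.782, -1.46, -0.003]
ft_force: [0.6, 0.6, -2.1]
gripper_width: 0.644
gripper_force: 5.0
```

```bash
python3 - <<'E'
from h import *
a=snap('scene','s4.png')[:,:,::-1];w=snap('wrist','w5.png')[:,:,::-1]
# copper blobs in wrist image: end-face and step-top terminals
for f in('w3.png','w4.png','w5.png'):
    w=cv2.imread('pics/'+f);h=cv2.cvtColor(w,cv2.COLOR_BGR2HSV)
    m=cv2.inRange(h,(5,90,170),(18,255,255))[:,180:340];n,l,st,c=cv2.connectedComponentsWithStats(m)
    print(f,[tuple(int(v) for v in s) for s in st[1:] if 20<s[4]<900])
E
```

```text
w3.png [(28, 225, 18, 14, 220), (54, 225, 17, 14, 222), (81, 225, 16, 14, 217), (106, 225, 18, 14, 222), (0, 303, 27, 33, 761)]
w4.png [(27, 223, 18, 20, 331), (54, 223, 17, 20, 336), (81, 223, 17, 20, 324), (107, 223, 17, 20, 330)]
w5.png [(138, 32, 22, 23, 433), (54, 205, 18, 7, 94), (79, 205, 19, 7, 95), (27, 226, 18, 21, 350), (54, 226, 17, 21, 354), (80, 226, 18, 21, 368), (107, 226, 17, 21, 354)]
```

Call:
servo_tool:
  deltas:
    - {"x": 0, "y": 0, "z": -0.036, "spin": 0, "jaw": 0.45}
    - {"x": -0.012, "y": -0.017, "z": -0.04, "spin": 0, "jaw": 0.45}
    - {"x": -0.023, "y": -0.033, "z": -0.042, "spin": 0, "jaw": 0.45}
    - {"x": -0.046, "y": -0.066, "z": -0.048, "spin": 0, "jaw": 0.45}
    - {"x": -0.076, "y": -0.108, "z": -0.058, "spin": 0, "jaw": 0.45}
    - {"x": -0.076, "y": -0.108, "z": -0.058, "spin": 0, "jaw": 0.45}
    - {"x": -0.076, "y": -0.108, "z": -0.058, "spin": 0, "jaw": 0.45}

```text
clock: 7.75
tool_pos: [0.5442, 0.3594, 0.2653]
ee_rot: [2.782, 1.459, -0.0]
ft_force: [0.1, -1.7, 3.7]
gripper_width: 0.644
gripper_force: 5.0
```

```bash
python3 - <<'E'
from h import *
a=snap('scene','s5.png')[:,:,::-1];w=snap('wrist','w6.png')[:,:,::-1]
cv2.imwrite('pics/v5.png',np.hstack([cv2.resize(a[170:350,250:430],(400,400)),cv2.resize(w,(400,400))]))
h=cv2.cvtColor(cv2.imread('pics/w6.png'),cv2.COLOR_BGR2HSV)
m=cv2.inRange(h,(5,90,170),(18,255,255))[:,180:340];n,l,st,c=cv2.connectedComponentsWithStats(m)
print([tuple(int(v) for v in s) for s in st[1:] if 20<s[4]<900])
E
```

```text
[(143, 0, 17, 6, 84), (51, 209, 21, 11, 151), (80, 209, 20, 11, 142), (105, 208, 24, 12, 179), (23, 237, 18, 23, 411), (52, 237, 19, 23, 429), (81, 237, 19, 23, 432), (110, 237, 19, 23, 432)]
```

View pics/v5.png

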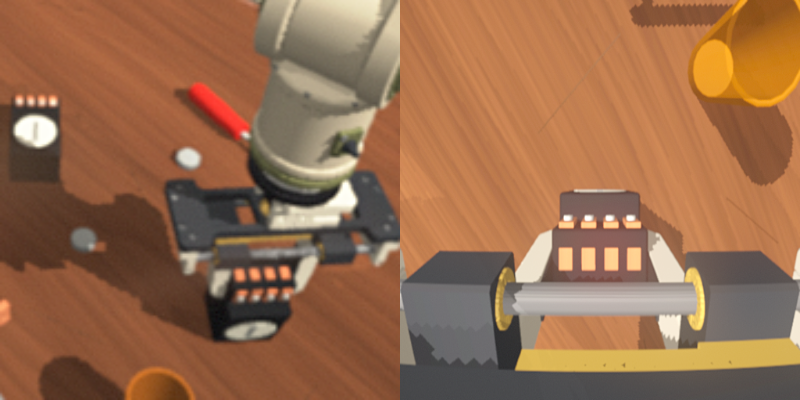

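The base now stands upright on its tail with its disc facing +u. Continuing the tip toward −u, feet side down.

Call:
servo_tool:
  deltas:
    - {"x": -0.02, "y": -0.028, "z": 0.003, "spin": 0, "jaw": 0.45}
    - {"x": -0.039, "y": -0.056, "z": 0.004, "spin": 0, "jaw": 0.45}
    - {"x": -0.06, "y": -0.085, "z": 0.002, "spin": 0, "jaw": 0.45}
    - {"x": -0.079, "y": -0.113, "z": -0.002, "spin": 0, "jaw": 0.45}
    - {"x": -0.098, "y": -0.14, "z": -0.01, "spin": 0, "jaw": 0.45}
    - {"x": -0.117, "y": -0.167, "z": -0.02, "spin": 0, "jaw": 0.45}
    - {"x": -0.136, "y": -0.194, "z": -0.034, "spin": 0, "jaw": 0.45}
    - {"x": -0.154, "y": -0.22, "z": -0.05, "spin": 0, "jaw": 0.45}
    - {"x": -0.17, "y": -0.243, "z": -0.067, "spin": 0, "jaw": 0.45}
    - {"x": -0.186, "y": -0.266, "z": -0.084, "spin": 0, "jaw": 0.45}
    - {"x": -0.186, "y": -0.266, "z": -0.084, "spin": 0, "jaw": 0.45}

```text
clock: 8.95
tool_pos: [0.4968, 0.2922, 0.2439]
ee_rot: [2.782, 1.459, -0.002]
ft_force: [-0.8, -1.6, 0.3]
gripper_width: 0.645
gripper_force: 5.0
```

```bash
python3 - <<'E'
from h import *
a=snap('scene','s6.png')[:,:,::-1];w=snap('wrist','w7.png')[:,:,::-1]
cv2.imwrite('pics/v6.png',np.hstack([cv2.resize(a[170:350,250:430],(400,400)),cv2.resize(w,(400,400))]))
E
```

```text
(no output)
```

View pics/v6.png

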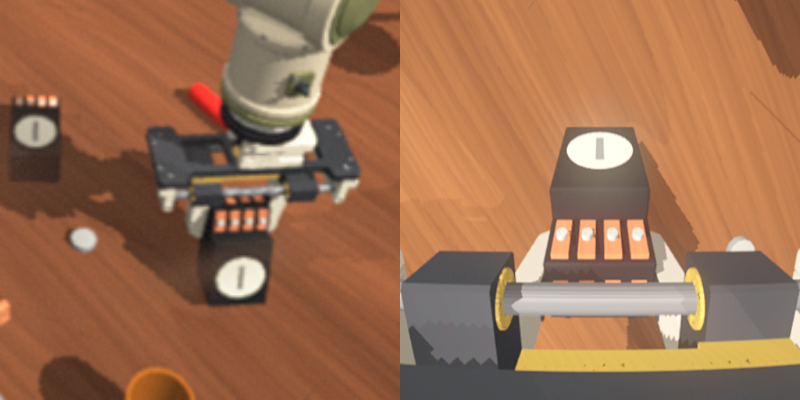

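It is tipping correctly: disc and terminals are visible from above and it is past halfway. Lowering the rest of the arc.

Call:
servo_tool:
  deltas:
    - {"x": -0.015, "y": -0.021, "z": -0.021, "spin": 0, "jaw": 0.45}
    - {"x": -0.03, "y": -0.042, "z": -0.044, "spin": 0, "jaw": 0.45}
    - {"x": -0.042, "y": -0.06, "z": -0.07, "spin": 0, "jaw": 0.45}
    - {"x": -0.053, "y": -0.075, "z": -0.096, "spin": 0, "jaw": 0.45}
    - {"x": -0.063, "y": -0.09, "z": -0.126, "spin": 0, "jaw": 0.45}
    - {"x": -0.072, "y": -0.101, "z": -0.156, "spin": 0, "jaw": 0.45}
    - {"x": -0.08, "y": -0.112, "z": -0.188, "spin": 0, "jaw": 0.45}
    - {"x": -0.085, "y": -0.121, "z": -0.216, "spin": 0, "jaw": 0.45}
    - {"x": -0.085, "y": -0.121, "z": -0.216, "spin": 0, "jaw": 0.45}
    - {"x": -0.085, "y": -0.121, "z": -0.216, "spin": 0, "jaw": 0.45}

```text
clock: 10.05
tool_pos: [0.4764, 0.2635, 0.1897]
ee_rot: [-2.781, -1.46, -0.0]
ft_force: [-0.2, -0.2, -1.7]
gripper_width: 0.646
gripper_force: 5.0
```

```bash
python3 - <<'E'
from h import *
snap('scene','s7.png');snap('wrist','w8.png')
w=cv2.imread('pics/w8.png');h=cv2.cvtColor(w,cv2.COLOR_BGR2HSV)
m=cv2.inRange(h,(0,0,170),(180,50,255));m[:,:150]=0;m[:,350:]=0;m[260:]=0
c=big(m,(150,0,350,260));print('disc',cv2.boundingRect(c),cv2.contourArea(c))
s=env.state();
# expected disc pos: base x=-17,z=56 seen from wrist
T=np.array(env.camera_model('wrist')['T_tool_cam']);c=env.camera_model('wrist')
from scipy.spatial.transform import Rotation as Ro
R=Ro.from_rotvec(s['ee_rot']).as_matrix()
(x,y),r=cv2.minEnclosingCircle(big(m,(150,0,350,260)));v=np.array([(x-c['cx'])/c['fx'],(y-c['cy'])/c['fy'],1])
d=R@T[:3,:3]@v;o=R@T[:3,3]+s['tool_pos'];P=o+d*(.056-o[2])/d[2]
print('tool',s['tool_pos'],'disc',P,'dist from grip',norm((P-s['tool_pos'])[:2]))
E
```

```text
disc (189, 121, 134, 130) 13389.0
tool [0.47641055 0.2637691  0.18992937] disc [0.50096189 0.29988311 0.056     ] dist from grip 0.04366910465800425
```

Call:
servo_tool:
  deltas:
    - {"x": 0, "y": 0, "z": 0.004, "spin": 0, "jaw": 0.45}
    - {"x": 0, "y": 0, "z": 0.008, "spin": 0, "jaw": 0.45}
    - {"x": 0, "y": 0, "z": 0.012, "spin": 0, "jaw": 0.45}
    - {"x": 0, "y": 0, "z": 0.012, "spin": 0, "jaw": 0.45}
    - {"x": 0, "y": 0, "z": 0.012, "spin": 0, "jaw": 0.45}
  grip_force: 3

```text
clock: 10.65
tool_pos: [0.4762, 0.2632, 0.1931]
ee_rot: [-2.782, -1.46, -0.001]
ft_force: [0.1, 1.3, -1.2]
gripper_width: 0.644
gripper_force: 3.0
```

```bash
cat >> h.py <<'E'
from scipy.spatial.transform import Rotation as Ro
def wrist(f,z=.056,box=(150,0,350,260)):
    s=env.state(); w=snap('wrist',f)[:,:,::-1]; c=env.camera_model('wrist')
    m=cv2.inRange(cv2.cvtColor(np.ascontiguousarray(w),cv2.COLOR_BGR2HSV),(0,0,170),(180,50,255))
    k=big(m,box);(x,y),r=cv2.minEnclosingCircle(k);T=np.array(c['T_tool_cam'])
    v=np.array([(x-c['cx'])/c['fx'],(y-c['cy'])/c['fy'],1]);R=Ro.from_rotvec(s['ee_rot']).as_matrix()
    d=R@T[:3,:3]@v;o=R@T[:3,3]+s['tool_pos'];P=o+d*(z-o[2])/d[2]
    print('box',cv2.boundingRect(k),'tool',s['tool_pos'].round(4),'disc',P.round(4),'along tool x,y',(R.T@(P-s['tool_pos']))[:2].round(4))
E
python3 -c "
from h import *
wrist('w9.png')"
```

```text
box (191, 120, 129, 123) tool [0.4762 0.2632 0.1931] disc [0.5013 0.3003 0.056 ] along tool x,y [ 0.0447 -0.0004]
```

```bash
python3 - <<'E'
from h import *
s=env.state();a=np.ascontiguousarray(snap('scene','s8.png')[:,:,::-1])
m=cv2.inRange(cv2.cvtColor(a,cv2.COLOR_BGR2HSV),(0,0,165),(180,60,255))
n,l,st,c=cv2.connectedComponentsWithStats(m[200:330,280:400])
for q,cc in zip(st,c):
    if 60<q[4]<2000: print(q+[280,200,0,0,0],cc+[280,200])
wrist('w10.png')
cv2.imwrite('pics/v7.png',np.hstack([cv2.resize(a[190:320,290:420],(400,400)),cv2.resize(cv2.imread('pics/w10.png'),(400,400))]))
E
```

```text
[355 200  31  27 278] [373.06834532 214.03956835]
[350 228  31  20 294] [366.4047619  240.65306122]
[344 264  22  23 396] [354.29545455 275.12878788]
[282 273  11   9  81] [287.48148148 276.95061728]
box (191, 120, 129, 123) tool [0.4762 0.2633 0.193 ] disc [0.5013 0.3003 0.056 ] along tool x,y [ 0.0447 -0.0004]
```

View pics/v7.png

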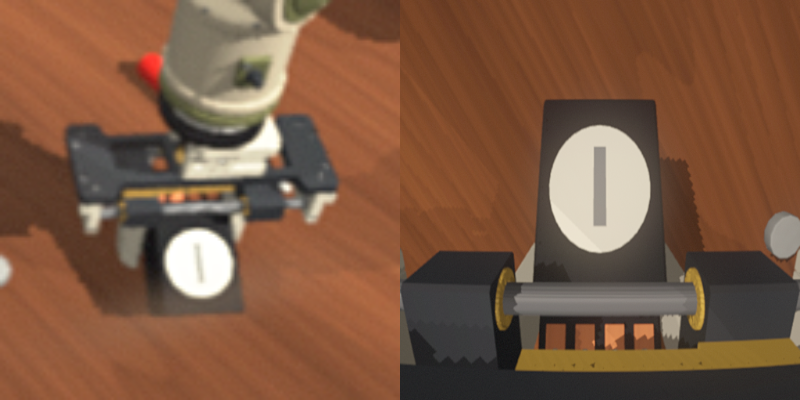

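The last view shows the tail resting on the desk and the terminal end still raised about 25°; from the edge widths, the pads slid down the body instead of turning it. I'll reverse the arc to stand it on its tail again, then regrip properly near the top.

Call:
servo_tool:
  deltas:
    - {"x": 0, "y": 0, "z": 0, "spin": 0, "jaw": 0.45}
    - {"x": 0.008, "y": 0.011, "z": 0.017, "spin": 0, "jaw": 0.45}
    - {"x": 0.016, "y": 0.023, "z": 0.035, "spin": 0, "jaw": 0.45}
    - {"x": 0.03, "y": 0.043, "z": 0.07, "spin": 0, "jaw": 0.45}
    - {"x": 0.046, "y": 0.066, "z": 0.105, "spin": 0, "jaw": 0.45}
    - {"x": 0.058, "y": 0.082, "z": 0.118, "spin": 0, "jaw": 0.45}
    - {"x": 0.069, "y": 0.098, "z": 0.13, "spin": 0, "jaw": 0.45}
    - {"x": 0.092, "y": 0.131, "z": 0.155, "spin": 0, "jaw": 0.45}
  grip_force: 8

```text
clock: 11.6
tool_pos: [0.499, 0.2959, 0.2318]
ee_rot: [2.782, 1.46, -0.002]
ft_force: [0.4, 0.5, -2.8]
gripper_width: 0.644
gripper_force: 8.0
```

```bash
cat >> h.py <<'E'
def look(f):
    """wrist edges of the base seen down the mid column, with its width in px at rows, giving depth"""
    s=env.state();w=snap('wrist',f)[:,:,::-1];g=cv2.cvtColor(np.ascontiguousarray(w),cv2.COLOR_BGR2HSV)
    c=env.camera_model('wrist');T=np.array(c['T_tool_cam']);R=Ro.from_rotvec(s['ee_rot']).as_matrix()
    wood=cv2.inRange(g,(3,90,60),(25,255,255))
    for r in range(60,270,15):
        x=256
        row=wood[r]; 
        if row[225:290].mean()>200: print(r,'wood');continue
        l=x
        while l>100 and not row[l-4:l].all(): l-=1
        q=x
        while q<400 and not row[q:q+4].all(): q+=1
        dep=.06*c['fx']/(q-l);v=np.array([0,(r-c['cy'])/c['fy'],1])*dep
        p=T[:3,:3]@v+T[:3,3];print(r,l,q,'toolx %.3f worldz %.3f'%(p[0],s['tool_pos'][2]-p[2]), g[r,256].tolist())
E
python3 -c "
from h import *
snap('scene','s9.png');look('w11.png')"
```

```text
60 wood
75 wood
90 wood
105 185 327 toolx 0.075 worldz 0.081 [11, 61, 67]
120 183 328 toolx 0.069 worldz 0.086 [19, 39, 176]
135 182 330 toolx 0.063 worldz 0.090 [21, 31, 221]
150 180 331 toolx 0.057 worldz 0.094 [18, 25, 153]
165 179 332 toolx 0.052 worldz 0.097 [16, 25, 155]
180 178 334 toolx 0.046 worldz 0.100 [15, 26, 157]
195 176 335 toolx 0.041 worldz 0.104 [18, 27, 158]
210 175 337 toolx 0.037 worldz 0.107 [17, 26, 156]
225 174 338 toolx 0.032 worldz 0.110 [20, 32, 223]
240 165 346 toolx 0.031 worldz 0.121 [20, 31, 224]
255 153 359 toolx 0.031 worldz 0.133 [14, 50, 76]
```

The base lifted clear of the desk with its tilt unchanged, so torsional grip friction holds it. I'll lower it close to the desk and relax to 3 N so the tail can pivot down under gravity.

Call:
servo_tool:
  deltas:
    - {"x": 0, "y": 0, "z": -0.04, "spin": 0, "jaw": 0.45}
    - {"x": 0, "y": 0, "z": -0.08, "spin": 0, "jaw": 0.45}
    - {"x": 0, "y": 0, "z": -0.08, "spin": 0, "jaw": 0.45}

```text
clock: 12.0
tool_pos: [0.4985, 0.2953, 0.2098]
ee_rot: [2.782, 1.46, -0.005]
ft_force: [-1.4, -0.4, -2.6]
gripper_width: 0.645
gripper_force: 8.0
```

Call:
servo_tool:
  deltas:
    - {"x": 0, "y": 0, "z": 0, "spin": 0, "jaw": 0.45}
    - {"x": 0, "y": 0, "z": 0, "spin": 0, "jaw": 0.45}
    - {"x": 0, "y": 0, "z": 0.02, "spin": 0, "jaw": 0.45}
    - {"x": 0, "y": 0, "z": 0.04, "spin": 0, "jaw": 0.45}
    - {"x": 0, "y": 0, "z": 0.06, "spin": 0, "jaw": 0.45}
    - {"x": 0, "y": 0, "z": 0.06, "spin": 0, "jaw": 0.45}
  grip_force: 3

```text
clock: 12.6
tool_pos: [0.4993, 0.296, 0.2278]
ee_rot: [-2.781, -1.46, -0.002]
ft_force: [-0.1, 0.4, -2.6]
gripper_width: 0.647
gripper_force: 3.0
```

```bash
python3 -c "
from h import *
look('w12.png')"
```

```text
60 wood
75 wood
90 wood
105 wood
120 201 310 toolx 0.068 worldz 0.039 [15, 58, 124]
135 197 314 toolx 0.060 worldz 0.052 [30, 13, 255]
150 194 317 toolx 0.054 worldz 0.062 [19, 23, 207]
165 191 321 toolx 0.048 worldz 0.071 [21, 23, 209]
180 188 324 toolx 0.043 worldz 0.079 [19, 23, 209]
195 185 327 toolx 0.038 worldz 0.086 [30, 11, 255]
210 182 330 toolx 0.033 worldz 0.092 [20, 50, 133]
225 179 333 toolx 0.029 worldz 0.098 [20, 48, 112]
240 165 346 toolx 0.031 worldz 0.116 [16, 36, 92]
255 153 359 toolx 0.031 worldz 0.128 [3, 29, 80]
```

Call:
servo_tool:
  deltas:
    - {"x": 0.01, "y": 0.015, "z": 0.015, "spin": 0, "jaw": 0.45}
    - {"x": 0.025, "y": 0.035, "z": 0.03, "spin": 0, "jaw": 0.45}
    - {"x": 0.04, "y": 0.057, "z": 0.038, "spin": 0, "jaw": 0.45}
    - {"x": 0.06, "y": 0.085, "z": 0.04, "spin": 0, "jaw": 0.45}
    - {"x": 0.08, "y": 0.115, "z": 0.04, "spin": 0, "jaw": 0.45}
    - {"x": 0.08, "y": 0.115, "z": 0.04, "spin": 0, "jaw": 0.45}
    - {"x": 0.08, "y": 0.115, "z": 0.04, "spin": 0, "jaw": 0.45}

```text
clock: 13.35
tool_pos: [0.5191, 0.3248, 0.2364]
ee_rot: [2.781, 1.461, -0.001]
ft_force: [-0.5, -0.2, -2.8]
gripper_width: 0.647
gripper_force: 3.0
```

```bash
python3 -c "
from h import *
snap('scene','s10.png');look('w13.png')"
```

```text
60 wood
75 wood
90 wood
105 wood
120 202 310 toolx 0.067 worldz 0.046 [17, 57, 125]
135 198 314 toolx 0.060 worldz 0.059 [30, 11, 255]
150 195 317 toolx 0.054 worldz 0.069 [17, 23, 210]
165 191 320 toolx 0.048 worldz 0.079 [19, 23, 213]
180 188 324 toolx 0.043 worldz 0.088 [19, 23, 213]
195 185 327 toolx 0.038 worldz 0.095 [30, 10, 255]
210 182 330 toolx 0.033 worldz 0.101 [20, 45, 135]
225 179 333 toolx 0.029 worldz 0.107 [20, 44, 115]
240 165 346 toolx 0.031 worldz 0.125 [17, 38, 93]
255 152 359 toolx 0.032 worldz 0.137 [10, 29, 79]
```

Call:
servo_tool:
  deltas:
    - {"x": 0, "y": 0, "z": -0.03, "spin": 0, "jaw": 0.45}
    - {"x": 0, "y": 0, "z": -0.056, "spin": 0, "jaw": 0.45}
    - {"x": 0.018, "y": 0.026, "z": -0.042, "spin": 0, "jaw": 0.45}
    - {"x": 0.035, "y": 0.049, "z": -0.03, "spin": 0, "jaw": 0.45}
    - {"x": 0.046, "y": 0.066, "z": -0.024, "spin": 0, "jaw": 0.45}
    - {"x": 0.06, "y": 0.085, "z": -0.016, "spin": 0, "jaw": 0.45}
    - {"x": 0.076, "y": 0.108, "z": -0.01, "spin": 0, "jaw": 0.45}
    - {"x": 0.089, "y": 0.126, "z": -0.006, "spin": 0, "jaw": 0.45}
    - {"x": 0.089, "y": 0.126, "z": -0.006, "spin": 0, "jaw": 0.45}
    - {"x": 0.089, "y": 0.126, "z": -0.006, "spin": 0, "jaw": 0.45}

```text
clock: 14.45
tool_pos: [0.5413, 0.3561, 0.2351]
ee_rot: [2.781, 1.46, -0.0]
ft_force: [0.5, -0.6, -2.3]
gripper_width: 0.646
gripper_force: 3.0
```

```bash
python3 -c "
from h import *
snap('scene','s11.png');look('w14.png')"
```

```text
60 wood
75 wood
90 wood
105 wood
120 wood
135 201 311 toolx 0.060 worldz 0.050 [30, 3, 255]
150 197 315 toolx 0.053 worldz 0.063 [22, 21, 217]
165 193 319 toolx 0.047 worldz 0.074 [21, 22, 219]
180 190 323 toolx 0.042 worldz 0.083 [22, 21, 218]
195 187 326 toolx 0.037 worldz 0.091 [30, 1, 255]
210 183 329 toolx 0.033 worldz 0.098 [21, 45, 136]
225 180 333 toolx 0.029 worldz 0.105 [22, 43, 113]
240 165 346 toolx 0.031 worldz 0.123 [16, 28, 99]
255 152 359 toolx 0.032 worldz 0.136 [9, 30, 84]
```

The tail is still about 13 mm above the desk, with the grip at about (4,13) in the base frame. I'll bring the tail into contact and push over the shorter arc.

Call:
servo_tool:
  deltas:
    - {"x": 0, "y": 0, "z": -0.03, "spin": 0, "jaw": 0.45}
    - {"x": 0, "y": 0, "z": -0.06, "spin": 0, "jaw": 0.45}
    - {"x": 0.012, "y": 0.016, "z": -0.054, "spin": 0, "jaw": 0.45}
    - {"x": 0.023, "y": 0.033, "z": -0.05, "spin": 0, "jaw": 0.45}
    - {"x": 0.035, "y": 0.049, "z": -0.046, "spin": 0, "jaw": 0.45}
    - {"x": 0.046, "y": 0.066, "z": -0.044, "spin": 0, "jaw": 0.45}
    - {"x": 0.058, "y": 0.082, "z": -0.042, "spin": 0, "jaw": 0.45}
    - {"x": 0.069, "y": 0.098, "z": -0.042, "spin": 0, "jaw": 0.45}
    - {"x": 0.069, "y": 0.098, "z": -0.042, "spin": 0, "jaw": 0.45}

```text
clock: 15.45
tool_pos: [0.5589, 0.3814, 0.2248]
ee_rot: [-2.781, -1.461, -0.001]
ft_force: [0.8, -0.2, -2.3]
gripper_width: 0.646
gripper_force: 3.0
```

```bash
python3 -c "
from h import *
snap('scene','s12.png');look('w15.png')"
```

```text
60 wood
75 wood
90 wood
105 wood
120 wood
135 201 310 toolx 0.060 worldz 0.038 [21, 34, 247]
150 198 314 toolx 0.053 worldz 0.050 [22, 21, 217]
165 194 318 toolx 0.047 worldz 0.062 [22, 22, 220]
180 190 322 toolx 0.042 worldz 0.072 [21, 22, 219]
195 187 325 toolx 0.037 worldz 0.079 [30, 1, 255]
210 184 328 toolx 0.032 worldz 0.086 [20, 47, 136]
225 180 333 toolx 0.029 worldz 0.095 [21, 39, 111]
240 165 346 toolx 0.031 worldz 0.113 [15, 33, 93]
255 152 359 toolx 0.032 worldz 0.126 [6, 30, 85]
```

Call:
servo_tool:
  deltas:
    - {"x": 0, "y": 0, "z": 0, "spin": 0, "jaw": 0.45}
    - {"x": -0.005, "y": -0.008, "z": -0.015, "spin": 0, "jaw": 0.45}
    - {"x": -0.014, "y": -0.02, "z": -0.03, "spin": 0, "jaw": 0.45}
    - {"x": -0.021, "y": -0.03, "z": -0.045, "spin": 0, "jaw": 0.45}
    - {"x": -0.028, "y": -0.04, "z": -0.06, "spin": 0, "jaw": 0.45}
    - {"x": -0.034, "y": -0.048, "z": -0.075, "spin": 0, "jaw": 0.45}
    - {"x": -0.034, "y": -0.048, "z": -0.075, "spin": 0, "jaw": 0.45}
  grip_force: 10

```text
clock: 16.25
tool_pos: [0.5498, 0.3677, 0.2064]
ee_rot: [-2.782, -1.459, 0.001]
ft_force: [-3.6, -2.1, 6.1]
gripper_width: 0.644
gripper_force: 10.0
```

```bash
python3 -c "
from h import *
look('w16.png')"
```

```text
60 wood
75 wood
90 wood
105 wood
120 198 313 toolx 0.068 worldz 0.026 [16, 64, 111]
135 195 316 toolx 0.061 worldz 0.036 [25, 23, 255]
150 192 319 toolx 0.054 worldz 0.045 [21, 26, 195]
165 189 323 toolx 0.049 worldz 0.054 [20, 26, 198]
180 186 325 toolx 0.043 worldz 0.060 [21, 26, 199]
195 184 329 toolx 0.039 worldz 0.067 [21, 25, 197]
210 181 331 toolx 0.034 worldz 0.073 [26, 22, 255]
225 179 333 toolx 0.029 worldz 0.077 [20, 52, 117]
240 165 346 toolx 0.031 worldz 0.095 [16, 49, 99]
255 153 359 toolx 0.031 worldz 0.107 [9, 39, 84]
```

Pressing down mostly slides the pads, while at 3 N gravity does turn the base, so low force is the lever. I'll lift slightly at 3 N and use short brisk up-strokes close to the desk to swing the tail under the grip.

Call:
servo_tool:
  deltas:
    - {"x": 0, "y": 0, "z": 0.04, "spin": 0, "jaw": 0.45}
    - {"x": 0, "y": 0, "z": 0.08, "spin": 0, "jaw": 0.45}
    - {"x": 0, "y": 0, "z": 0.08, "spin": 0, "jaw": 0.45}
    - {"x": 0, "y": 0, "z": 0.24, "spin": 0, "jaw": 0.45}
    - {"x": 0, "y": 0, "z": 0.24, "spin": 0, "jaw": 0.45}
    - {"x": 0, "y": 0, "z": 0.2, "spin": 0, "jaw": 0.45}
    - {"x": 0, "y": 0, "z": 0.15, "spin": 0, "jaw": 0.45}
    - {"x": 0, "y": 0, "z": 0.12, "spin": 0, "jaw": 0.45}
    - {"x": 0, "y": 0, "z": 0.12, "spin": 0, "jaw": 0.45}
  grip_force: 3

```text
clock: 17.2
tool_pos: [0.5495, 0.3682, 0.2331]
ee_rot: [2.781, 1.46, -0.007]
ft_force: [-0.3, 0.5, -2.3]
gripper_width: 0.647
gripper_force: 3.0
```

```bash
python3 -c "
from h import *
look('w17.png')"
```

```text
60 wood
75 wood
90 wood
105 wood
120 wood
135 wood
150 209 303 toolx 0.048 worldz 0.022 [15, 64, 131]
165 203 309 toolx 0.043 worldz 0.046 [18, 21, 204]
180 198 315 toolx 0.038 worldz 0.063 [18, 22, 205]
195 192 320 toolx 0.034 worldz 0.078 [22, 29, 255]
210 187 325 toolx 0.031 worldz 0.089 [18, 52, 122]
225 178 334 toolx 0.030 worldz 0.105 [18, 50, 113]
240 165 346 toolx 0.031 worldz 0.121 [10, 54, 108]
255 251 261 toolx -0.756 worldz -1.423 [6, 68, 94]
```

That worked: it is now about 76° upright with its tail just above the desk. I'll lower to contact and let it settle onto its tail.

Call:
servo_tool:
  deltas:
    - {"x": 0, "y": 0, "z": -0.012, "spin": 0, "jaw": 0.45}
    - {"x": 0, "y": 0, "z": -0.024, "spin": 0, "jaw": 0.45}
    - {"x": 0, "y": 0, "z": -0.03, "spin": 0, "jaw": 0.45}
    - {"x": 0, "y": 0, "z": -0.036, "spin": 0, "jaw": 0.45}
    - {"x": 0, "y": 0, "z": -0.036, "spin": 0, "jaw": 0.45}
    - {"x": 0, "y": 0, "z": -0.036, "spin": 0, "jaw": 0.33}
    - {"x": 0, "y": 0, "z": -0.036, "spin": 0, "jaw": 0.3}
    - {"x": 0, "y": 0, "z": -0.036, "spin": 0, "jaw": 0.25}
    - {"x": 0, "y": 0, "z": -0.036, "spin": 0, "jaw": 0.2}

```text
clock: 18.15
tool_pos: [0.5503, 0.3687, 0.2272]
ee_rot: [-2.782, -1.46, -0.001]
ft_force: [-1.3, -0.1, 0.6]
gripper_width: 0.78
gripper_force: 0.0
```

```bash
python3 -c "
from h import *
look('w18.png')"
```

```text
60 wood
75 wood
90 wood
105 wood
120 wood
135 wood
150 206 305 toolx 0.050 worldz 0.026 [18, 21, 178]
165 193 319 toolx 0.047 worldz 0.066 [13, 59, 100]
180 188 323 toolx 0.043 worldz 0.077 [9, 49, 109]
195 189 322 toolx 0.036 worldz 0.077 [5, 54, 108]
210 251 260 toolx -0.558 worldz -1.687 [6, 83, 104]
225 wood
240 152 359 toolx 0.036 worldz 0.127 [5, 72, 120]
255 138 373 toolx 0.036 worldz 0.137 [5, 66, 119]
```

It stands on its tail: the disc face is vertical at tool x ≈ 0.048 and the step edge is at height 80 mm. Now regripping near the top of the terminal end.

Call:
servo_tool:
  deltas:
    - {"x": 0, "y": 0, "z": 0.08, "spin": 0, "jaw": 0.2}
    - {"x": 0.039, "y": 0.056, "z": 0.152, "spin": 0, "jaw": 0.2}
    - {"x": 0.039, "y": 0.056, "z": 0.152, "spin": 0, "jaw": 0.25}
    - {"x": 0.039, "y": 0.056, "z": 0.152, "spin": 0, "jaw": 0.33}
    - {"x": 0.039, "y": 0.056, "z": 0.152, "spin": 0, "jaw": 0.45}
    - {"x": 0.039, "y": 0.056, "z": 0.152, "spin": 0, "jaw": 0.45}
    - {"x": 0.039, "y": 0.056, "z": 0.152, "spin": 0, "jaw": 0.45}
  grip_force: 3

```text
clock: 18.9
tool_pos: [0.5595, 0.3821, 0.2641]
ee_rot: [2.782, 1.46, -0.003]
ft_force: [-0.4, -0.4, -1.6]
gripper_width: 0.645
gripper_force: 3.0
```

```bash
python3 -c "
from h import *
look('w19.png')"
```

```text
60 wood
75 wood
90 wood
105 wood
120 wood
135 wood
150 wood
165 214 297 toolx 0.035 worldz 0.030 [18, 27, 209]
180 204 307 toolx 0.033 worldz 0.074 [8, 63, 114]
195 205 306 toolx 0.024 worldz 0.073 [8, 73, 119]
210 wood
225 wood
240 wood
255 wood
```

Call:
servo_tool:
  deltas:
    - {"x": -0.01, "y": -0.014, "z": 0.006, "spin": 0, "jaw": 0.45}
    - {"x": -0.02, "y": -0.028, "z": 0.009, "spin": 0, "jaw": 0.45}
    - {"x": -0.03, "y": -0.042, "z": 0.011, "spin": 0, "jaw": 0.45}
    - {"x": -0.039, "y": -0.056, "z": 0.012, "spin": 0, "jaw": 0.45}
    - {"x": -0.049, "y": -0.07, "z": 0.012, "spin": 0, "jaw": 0.45}
    - {"x": -0.059, "y": -0.084, "z": 0.011, "spin": 0, "jaw": 0.45}
    - {"x": -0.069, "y": -0.098, "z": 0.01, "spin": 0, "jaw": 0.45}
    - {"x": -0.079, "y": -0.112, "z": 0.008, "spin": 0, "jaw": 0.45}
    - {"x": -0.098, "y": -0.14, "z": 0.002, "spin": 0, "jaw": 0.45}
    - {"x": -0.117, "y": -0.167, "z": -0.01, "spin": 0, "jaw": 0.45}

```text
clock: 19.95
tool_pos: [0.5305, 0.3405, 0.2627]
ee_rot: [-2.781, -1.46, -0.001]
ft_force: [-0.2, 1.7, 4.1]
gripper_width: 0.643
gripper_force: 3.0
```

```bash
python3 -c "
from h import *
look('w20.png')"
```

```text
60 wood
75 wood
90 wood
105 wood
120 wood
135 wood
150 wood
165 211 301 toolx 0.038 worldz 0.046 [20, 28, 253]
180 203 308 toolx 0.034 worldz 0.076 [6, 67, 110]
195 204 307 toolx 0.025 worldz 0.075 [4, 73, 119]
210 wood
225 wood
240 wood
255 wood
```

The base slides on the desk instead of tipping. The fixed tray's front edge can act as a stop, so I'll clamp at 12 N, carry the base over, and align it with the tray on the way.

Call:
servo_tool:
  deltas:
    - {"x": 0, "y": 0, "z": 0.06, "spin": 0, "jaw": 0.45}
    - {"x": 0, "y": 0, "z": 0.2, "spin": 0, "jaw": 0.45}
    - {"x": 0, "y": 0, "z": 0.4, "spin": 0, "jaw": 0.45}
    - {"x": 0, "y": -0.15, "z": 0.5, "spin": 0.07, "jaw": 0.45}
    - {"x": -0.03, "y": -0.3, "z": 0.5, "spin": 0.14, "jaw": 0.45}
    - {"x": -0.06, "y": -0.48, "z": 0.5, "spin": 0.21, "jaw": 0.45}
    - {"x": -0.08, "y": -0.66, "z": 0.5, "spin": 0.28, "jaw": 0.45}
    - {"x": -0.1, "y": -0.84, "z": 0.5, "spin": 0.34, "jaw": 0.45}
    - {"x": -0.1, "y": -1, "z": 0.5, "spin": 0.34, "jaw": 0.45}
  grip_force: 12

```text
clock: 20.9
tool_pos: [0.5048, 0.0884, 0.3886]
ee_rot: [2.131, 2.308, 0.0]
ft_force: [1.5, -0.1, -2.7]
gripper_width: 0.647
gripper_force: 12.0
```

Call:
servo_tool:
  deltas:
    - {"x": -0.02, "y": -0.15, "z": 0, "spin": 0.07, "jaw": 0.45}
    - {"x": -0.04, "y": -0.3, "z": 0, "spin": 0.14, "jaw": 0.45}
    - {"x": -0.06, "y": -0.48, "z": 0, "spin": 0.21, "jaw": 0.45}
    - {"x": -0.08, "y": -0.66, "z": 0, "spin": 0.28, "jaw": 0.45}
    - {"x": -0.1, "y": -0.84, "z": 0, "spin": 0.35, "jaw": 0.45}
    - {"x": -0.1, "y": -1, "z": 0, "spin": 0.42, "jaw": 0.45}
    - {"x": -0.1, "y": -1, "z": 0, "spin": 0.49, "jaw": 0.45}
    - {"x": -0.1, "y": -1, "z": 0, "spin": 0.56, "jaw": 0.45}
    - {"x": -0.1, "y": -1, "z": 0, "spin": 0.63, "jaw": 0.45}
    - {"x": -0.1, "y": -1, "z": 0, "spin": 0.68, "jaw": 0.45}
    - {"x": -0.1, "y": -1, "z": 0, "spin": 0.68, "jaw": 0.45}

```text
clock: 22.0
tool_pos: [0.4805, -0.1597, 0.3883]
ee_rot: [0.211, 3.134, -0.001]
ft_force: [0.2, -0.9, -2.1]
gripper_width: 0.646
gripper_force: 12.0
```

```bash
python3 -c "
from h import *
look('w21.png');s=env.state();R=Ro.from_rotvec(s['ee_rot']).as_matrix();print(s['joints'].round(2),'toolx dir',np.degrees(np.arctan2(R[1,0],R[0,0])),s['tool_pos'])
snap('scene','s13.png')"
```

```text
60 wood
75 wood
90 wood
105 wood
120 wood
135 wood
150 236 274 toolx 0.012 worldz -0.104 [16, 45, 157]
165 210 301 toolx 0.037 worldz 0.173 [21, 29, 243]
180 203 308 toolx 0.033 worldz 0.201 [10, 66, 109]
195 143 308 toolx 0.041 worldz 0.263 [8, 74, 114]
210 wood
225 146 334 toolx 0.036 worldz 0.279 [6, 85, 117]Traceback (most recent call last):
  File "<string>", line 3, in <module>
    look('w21.png');s=env.state();R=Ro.from_rotvec(s['ee_rot']).as_matrix();print(s['joints'].round(2),'toolx dir',np.degrees(np.arctan2(R[1,0],R[0,0])),s['tool_pos'])
    ~~~~^^^^^^^^^^^
  File "h.py", line 47, in look
    dep=.06*c['fx']/(q-l);v=np.array([0,(r-c['cy'])/c['fy'],1])*dep
        ~~~~~~~~~~~^^~~~~
ZeroDivisionError: float division by zero
```

Call:
servo_tool:
  deltas:
    - {"x": -0.05, "y": -0.18, "z": 0, "spin": 0, "jaw": 0.45}
    - {"x": -0.09, "y": -0.354, "z": -0.05, "spin": 0, "jaw": 0.45}
    - {"x": -0.09, "y": -0.354, "z": -0.2, "spin": 0, "jaw": 0.45}
    - {"x": -0.09, "y": -0.354, "z": -0.33, "spin": 0, "jaw": 0.45}
    - {"x": -0.09, "y": -0.354, "z": -0.42, "spin": 0, "jaw": 0.45}
    - {"x": -0.09, "y": -0.354, "z": -0.46, "spin": 0, "jaw": 0.45}
    - {"x": -0.09, "y": -0.354, "z": -0.48, "spin": 0, "jaw": 0.45}
    - {"x": -0.09, "y": -0.354, "z": -0.486, "spin": 0, "jaw": 0.45}
    - {"x": -0.09, "y": -0.354, "z": -0.486, "spin": 0, "jaw": 0.45}

```text
clock: 22.95
tool_pos: [0.4585, -0.2477, 0.2668]
ee_rot: [0.212, 3.133, -0.001]
ft_force: [-0.5, -0.1, -2.3]
gripper_width: 0.645
gripper_force: 12.0
```

Call:
servo_tool:
  deltas:
    - {"x": 0.04, "y": -0.005, "z": -0.003, "spin": 0, "jaw": 0.45}
    - {"x": 0.071, "y": -0.01, "z": -0.007, "spin": 0, "jaw": 0.45}
    - {"x": 0.107, "y": -0.015, "z": -0.004, "spin": 0, "jaw": 0.45}
    - {"x": 0.143, "y": -0.019, "z": 0, "spin": 0, "jaw": 0.45}
    - {"x": 0.178, "y": -0.024, "z": 0, "spin": 0, "jaw": 0.45}
    - {"x": 0.21, "y": -0.029, "z": -0.004, "spin": 0, "jaw": 0.45}
    - {"x": 0.242, "y": -0.033, "z": -0.01, "spin": 0, "jaw": 0.45}
    - {"x": 0.273, "y": -0.037, "z": -0.02, "spin": 0, "jaw": 0.45}
    - {"x": 0.309, "y": -0.042, "z": -0.034, "spin": 0, "jaw": 0.45}
    - {"x": 0.34, "y": -0.046, "z": -0.048, "spin": 0, "jaw": 0.45}
  grip_force: 4

```text
clock: 23.95
tool_pos: [0.544, -0.2592, 0.2536]
ee_rot: [0.211, 3.134, -0.0]
ft_force: [-1.8, -0.0, -1.7]
gripper_width: 0.645
gripper_force: 4.0
```

```bash
sed -i 's/range(60,270,15)/range(60,240,12)/; s/dep=.06/if q-l<20: continue\n        dep=.06/' h.py; python3 -c "
from h import *
look('w22.png')"
```

```text
60 wood
72 208 304 toolx 0.095 worldz 0.034 [17, 52, 138]
84 206 307 toolx 0.086 worldz 0.046 [0, 0, 255]
96 204 309 toolx 0.079 worldz 0.054 [19, 20, 222]
108 201 311 toolx 0.072 worldz 0.064 [20, 20, 225]
120 199 312 toolx 0.066 worldz 0.070 [19, 19, 225]
132 198 314 toolx 0.060 worldz 0.076 [0, 0, 255]
144 185 400 toolx 0.062 worldz 0.149 [19, 34, 232]
156 186 400 toolx 0.058 worldz 0.150 [17, 48, 139]
168 187 400 toolx 0.055 worldz 0.150 [16, 53, 124]
180 188 400 toolx 0.052 worldz 0.151 [12, 74, 110]
204 wood
228 wood
```

The tray edge works as a stop: the base is now at 50° elevation, i.e. 40° tipped, just as commanded. Continuing.

Call:
servo_tool:
  deltas:
    - {"x": 0.028, "y": -0.004, "z": -0.012, "spin": 0, "jaw": 0.45}
    - {"x": 0.055, "y": -0.008, "z": -0.028, "spin": 0, "jaw": 0.45}
    - {"x": 0.083, "y": -0.011, "z": -0.046, "spin": 0, "jaw": 0.45}
    - {"x": 0.107, "y": -0.015, "z": -0.066, "spin": 0, "jaw": 0.45}
    - {"x": 0.127, "y": -0.017, "z": -0.088, "spin": 0, "jaw": 0.45}
    - {"x": 0.143, "y": -0.019, "z": -0.112, "spin": 0, "jaw": 0.45}
    - {"x": 0.143, "y": -0.019, "z": -0.112, "spin": 0, "jaw": 0.45}

```text
clock: 24.7
tool_pos: [0.5797, -0.2639, 0.2252]
ee_rot: [0.211, 3.134, -0.0]
ft_force: [0.4, 0.0, -1.5]
gripper_width: 0.644
gripper_force: 4.0
```

```bash
python3 -c "
from h import *
look('w23.png')"
```

```text
60 187 325 toolx 0.092 worldz 0.065 [20, 32, 215]
72 187 325 toolx 0.087 worldz 0.066 [17, 26, 154]
84 186 325 toolx 0.082 worldz 0.069 [17, 26, 156]
96 172 400 toolx 0.074 worldz 0.123 [15, 26, 157]
108 173 400 toolx 0.071 worldz 0.123 [17, 26, 157]
120 174 400 toolx 0.068 worldz 0.124 [17, 26, 157]
132 175 400 toolx 0.065 worldz 0.124 [19, 32, 226]
144 176 400 toolx 0.062 worldz 0.124 [20, 31, 225]
156 176 400 toolx 0.059 worldz 0.125 [14, 54, 81]
168 177 400 toolx 0.056 worldz 0.126 [12, 58, 75]
180 178 400 toolx 0.053 worldz 0.126 [9, 49, 68]
192 179 400 toolx 0.049 worldz 0.127 [8, 61, 67]
204 180 400 toolx 0.046 worldz 0.127 [7, 84, 70]
216 wood
228 wood
```

Call:
servo_tool:
  deltas:
    - {"x": 0, "y": 0, "z": 0, "spin": 0, "jaw": 0.45}
    - {"x": -0.02, "y": 0.003, "z": 0.06, "spin": 0, "jaw": 0.45}
    - {"x": -0.08, "y": 0.011, "z": 0.16, "spin": 0, "jaw": 0.45}
    - {"x": -0.2, "y": 0.027, "z": 0.2, "spin": 0, "jaw": 0.45}
    - {"x": -0.34, "y": 0.046, "z": 0.2, "spin": 0, "jaw": 0.45}
    - {"x": -0.44, "y": 0.06, "z": 0.16, "spin": 0, "jaw": 0.45}
    - {"x": -0.46, "y": 0.063, "z": 0.12, "spin": 0, "jaw": 0.45}
    - {"x": -0.46, "y": 0.063, "z": 0.12, "spin": 0, "jaw": 0.45}
  grip_force: 12

```text
clock: 25.55
tool_pos: [0.463, -0.2481, 0.2562]
ee_rot: [-0.213, -3.134, -0.0]
ft_force: [0.4, 0.6, -2.5]
gripper_width: 0.647
gripper_force: 12.0
```

```bash
python3 -c "
from h import *
look('w24.png');snap('scene','s14.png')
wrist('w25.png')"
```

```text
60 192 321 toolx 0.094 worldz 0.086 [21, 31, 236]
72 191 322 toolx 0.088 worldz 0.090 [19, 31, 171]
84 190 322 toolx 0.083 worldz 0.092 [20, 31, 172]
96 190 323 toolx 0.077 worldz 0.095 [19, 32, 174]
108 189 323 toolx 0.072 worldz 0.097 [19, 32, 175]
120 188 324 toolx 0.067 worldz 0.101 [19, 31, 174]
132 188 324 toolx 0.062 worldz 0.102 [21, 31, 239]
144 188 325 toolx 0.057 worldz 0.104 [20, 30, 238]
156 187 325 toolx 0.052 worldz 0.107 [18, 64, 95]
168 186 325 toolx 0.047 worldz 0.109 [15, 66, 85]
180 186 326 toolx 0.042 worldz 0.111 [12, 71, 83]
192 wood
216 wood
box (201, 46, 110, 103) tool [ 0.4649 -0.2483  0.2565] disc [ 0.3875 -0.2367  0.056 ] along tool x,y [0.0786 0.0011]
```

It is held at 26° elevation over clear desk. Lowering onto the tail and on down to level.

Call:
servo_tool:
  deltas:
    - {"x": 0, "y": 0, "z": -0.06, "spin": 0, "jaw": 0.45}
    - {"x": 0, "y": 0, "z": -0.1, "spin": 0, "jaw": 0.45}
    - {"x": 0, "y": 0, "z": -0.13, "spin": 0, "jaw": 0.45}
    - {"x": 0, "y": 0, "z": -0.155, "spin": 0, "jaw": 0.45}
    - {"x": 0, "y": 0, "z": -0.18, "spin": 0, "jaw": 0.45}
    - {"x": 0, "y": 0, "z": -0.2, "spin": 0, "jaw": 0.45}
    - {"x": 0, "y": 0, "z": -0.22, "spin": 0, "jaw": 0.45}
    - {"x": 0, "y": 0, "z": -0.24, "spin": 0, "jaw": 0.45}
    - {"x": 0, "y": 0, "z": -0.255, "spin": 0, "jaw": 0.45}
    - {"x": 0, "y": 0, "z": -0.266, "spin": 0, "jaw": 0.45}
    - {"x": 0, "y": 0, "z": -0.266, "spin": 0, "jaw": 0.45}
  grip_force: 5

```text
clock: 26.8
tool_pos: [0.4635, -0.248, 0.189]
ee_rot: [-0.211, -3.133, -0.001]
ft_force: [1.0, 0.0, -2.2]
gripper_width: 0.642
gripper_force: 5.0
```

```bash
python3 -c "
from h import *
look('w26.png');snap('scene','s15.png')
wrist('w27.png')"
```

```text
60 174 338 toolx 0.089 worldz 0.051 [11, 58, 70]
72 174 338 toolx 0.085 worldz 0.052 [14, 48, 79]
84 175 337 toolx 0.080 worldz 0.052 [19, 32, 224]
96 175 337 toolx 0.076 worldz 0.053 [22, 30, 224]
108 175 336 toolx 0.072 worldz 0.053 [21, 23, 157]
120 176 336 toolx 0.067 worldz 0.054 [17, 22, 160]
132 176 336 toolx 0.063 worldz 0.055 [20, 24, 159]
144 177 335 toolx 0.059 worldz 0.055 [17, 26, 158]
156 177 335 toolx 0.054 worldz 0.056 [20, 24, 157]
168 178 334 toolx 0.050 worldz 0.055 [18, 27, 158]
180 178 334 toolx 0.045 worldz 0.057 [21, 23, 154]
192 179 333 toolx 0.040 worldz 0.056 [21, 31, 222]
204 180 332 toolx 0.035 worldz 0.056 [21, 31, 221]
216 180 332 toolx 0.031 worldz 0.057 [16, 56, 77]
228 176 336 toolx 0.028 worldz 0.064 [14, 49, 68]
box (191, 78, 130, 132) tool [ 0.4633 -0.248   0.1892] disc [ 0.4049 -0.2389  0.056 ] along tool x,y [0.0589 0.0012]
```

It is level on its feet: top at 55 mm, disc 59 mm from the grip. Now I'll release, shift to mid-body and regrip higher.

Call:
servo_tool:
  deltas:
    - {"x": 0, "y": 0, "z": 0, "spin": 0, "jaw": 0.33}
    - {"x": 0, "y": 0, "z": 0, "spin": 0, "jaw": 0.25}
    - {"x": 0, "y": 0, "z": 0, "spin": 0, "jaw": 0.15}
    - {"x": 0, "y": 0, "z": 0, "spin": 0, "jaw": 0.15}
    - {"x": -0.08, "y": 0.011, "z": 0.06, "spin": 0, "jaw": 0.15}
    - {"x": -0.166, "y": 0.023, "z": 0.064, "spin": 0, "jaw": 0.15}
    - {"x": -0.166, "y": 0.023, "z": 0.064, "spin": 0, "jaw": 0.25}
    - {"x": -0.166, "y": 0.023, "z": 0.064, "spin": 0, "jaw": 0.45}
    - {"x": -0.166, "y": 0.023, "z": 0.064, "spin": 0, "jaw": 0.45}
    - {"x": -0.166, "y": 0.023, "z": 0.064, "spin": 0, "jaw": 0.45}
    - {"x": -0.166, "y": 0.023, "z": 0.064, "spin": 0, "jaw": 0.45}
  grip_force: 20

```text
clock: 28.05
tool_pos: [0.4233, -0.2425, 0.2055]
ee_rot: [0.211, 3.133, -0.0]
ft_force: [0.9, -0.5, 0.5]
gripper_width: 0.645
gripper_force: 20.0
```

```bash
python3 -c "
from h import *
look('w28.png');a=np.ascontiguousarray(snap('top','t1.png')[:,:,::-1]);h=cv2.cvtColor(a,cv2.COLOR_BGR2HSV)
g=cv2.inRange(h,(60,70,50),(90,255,255));c=big(g,(265,130,370,210)); print('tray',rect(plane('top',c,.014)))
wrist('w29.png',box=(150,60,350,262))
print(env.state()['joints'].round(2))"
```

```text
60 wood
72 wood
84 wood
96 wood
108 wood
120 wood
132 wood
144 wood
156 198 314 toolx 0.048 worldz 0.031 [16, 63, 102]
168 190 322 toolx 0.046 worldz 0.051 [18, 47, 126]
180 190 322 toolx 0.041 worldz 0.053 [20, 42, 145]
192 191 321 toolx 0.035 worldz 0.052 [0, 0, 255]
204 191 321 toolx 0.029 worldz 0.054 [0, 0, 255]
216 191 320 toolx 0.024 worldz 0.054 [21, 18, 239]
228 175 337 toolx 0.029 worldz 0.082 [22, 20, 229]
tray (array([ 569.5, -207.8]), array([207.2, 137.6]), np.float32(82.2))
box (204, 188, 105, 74) tool [ 0.4232 -0.2425  0.2055] disc [ 0.4083 -0.2391  0.056 ] along tool x,y [0.0154 0.0014]
[ 0.41  0.66 -0.01  2.28  0.04  0.19  1.8 ]
```

```bash
python3 -c "
from h import *
w=cv2.imread('pics/w29.png').astype(int)
for r in range(146,192,2): print(r,w[r,215:225].mean(0).round().astype(int).tolist(),w[r,251:261].mean(0).round().astype(int).tolist())
t=cv2.imread('pics/t0.png');v=cv2.cvtColor(t,cv2.COLOR_BGR2GRAY)
# base_b: profile along its axis from disc toward tail (z=.056)
c=env.camera_model('top');R=np.array(c['R']);T=np.array(c['t'])
d=-np.array([np.cos(np.radians(-130.7)),np.sin(np.radians(-130.7)),0])
for k in range(10,50,2):
    X=np.array([.5685,.0608,.056])+d*k/1000; p=R@X+T; q=p[:2]/p[2];q=q*(1+c['k1']*q@q)
    print(k,int(cv2.getRectSubPix(v,(1,1),(float(q[0]*c['fx']+c['cx']),float(q[1]*c['fy']+c['cy'])))[0,0]),end=' ')
"
```

```text
146 [86, 133, 201] [87, 130, 193]
148 [64, 82, 117] [71, 87, 116]
150 [63, 73, 89] [70, 82, 96]
152 [64, 75, 92] [73, 86, 99]
154 [67, 78, 93] [76, 88, 101]
156 [68, 79, 94] [78, 91, 103]
158 [70, 82, 96] [81, 94, 105]
160 [78, 89, 102] [88, 102, 112]
162 [85, 95, 107] [96, 108, 118]
164 [89, 99, 110] [99, 112, 121]
166 [91, 101, 112] [102, 115, 124]
168 [92, 103, 113] [104, 118, 126]
170 [94, 105, 115] [107, 121, 129]
172 [96, 108, 118] [110, 124, 132]
174 [99, 110, 119] [112, 127, 136]
176 [101, 113, 122] [115, 130, 138]
178 [102, 115, 123] [118, 134, 141]
180 [105, 118, 126] [120, 136, 144]
182 [107, 120, 129] [123, 139, 147]
184 [108, 122, 130] [125, 142, 149]
186 [110, 125, 132] [126, 143, 150]
188 [113, 128, 135] [166, 186, 194]
190 [115, 130, 137] [255, 255, 255]
10 211 12 217 14 231 16 242 18 247 20 247 22 247 24 199 26 111 28 71 30 67 32 67 34 68 36 79 38 104 40 116 42 118 44 118 46 118 48 120
```

Base_a is gripped 4.7 mm forward of its origin; the tail edge and the disc edge agree. The tray outline fits 140×210 at plate height, so bay_right is at (563,−264). Placing it.

Call:
servo_tool:
  deltas:
    - {"x": 0, "y": 0, "z": 0.06, "spin": 0, "jaw": 0.45}
    - {"x": 0, "y": 0, "z": 0.2, "spin": 0, "jaw": 0.45}
    - {"x": 0.15, "y": -0.023, "z": 0.24, "spin": 0, "jaw": 0.45}
    - {"x": 0.3, "y": -0.046, "z": 0.24, "spin": 0, "jaw": 0.45}
    - {"x": 0.45, "y": -0.07, "z": 0.24, "spin": 0, "jaw": 0.45}
    - {"x": 0.55, "y": -0.084, "z": 0.24, "spin": 0, "jaw": 0.45}
    - {"x": 0.578, "y": -0.088, "z": 0.2, "spin": 0, "jaw": 0.45}
    - {"x": 0.578, "y": -0.088, "z": 0.16, "spin": 0, "jaw": 0.45}
    - {"x": 0.578, "y": -0.088, "z": 0.12, "spin": 0, "jaw": 0.45}
    - {"x": 0.578, "y": -0.088, "z": 0.1, "spin": 0, "jaw": 0.45}
    - {"x": 0.578, "y": -0.088, "z": 0.1, "spin": 0, "jaw": 0.45}

```text
clock: 29.3
tool_pos: [0.5657, -0.2643, 0.2293]
ee_rot: [-0.212, -3.132, -0.001]
ft_force: [-0.3, -0.7, -2.6]
gripper_width: 0.646
gripper_force: 20.0
```

```bash
python3 - <<'E'
from h import *
s=env.state();w=snap('wrist','w30.png')[:,:,::-1];g=cv2.cvtColor(np.ascontiguousarray(w),cv2.COLOR_BGR2HSV)
m=cv2.inRange(g,(60,60,40),(92,255,255));print('green col bounds by row')
c=env.camera_model('wrist');T=np.array(c['T_tool_cam'])
def at(px,z):
    v=np.array([(px[0]-c['cx'])/c['fx'],(px[1]-c['cy'])/c['fy'],1]);d=T[:3,:3]@v;o=T[:3,3]
    return (o+d*((s['tool_pos'][2]-z-o[2])/d[2]))[:2].round(4)
for r in (150,160,170,180,190,200):
    x=np.where(m[r])[0];
    if len(x): 
        seg=np.split(x,np.where(np.diff(x)>3)[0]+1);print(r,[(int(q[0]),int(q[-1])) for q in seg if len(q)>3])
for col in (200,230,256,280,310):
    y=np.where(m[:260,col])[0]
    if len(y): seg=np.split(y,np.where(np.diff(y)>1)[0]+1);print('col',col,[(int(q[0]),int(q[-1]),at((col,q[0]),.004).tolist()) for q in seg if len(q)>1])
print(s['tool_pos'])
for col in (230,256): print(col,[w[r,col].tolist() for r in range(100,200,4)])
E
```

```text
green col bounds by row
150 [(181, 204), (306, 478)]
160 [(182, 190), (320, 476)]
170 [(183, 188), (322, 474)]
180 [(183, 189), (322, 473)]
190 [(184, 189), (322, 471)]
200 [(185, 189), (321, 469)]
col 200 [(110, 153, [0.0716, -0.0356])]
col 230 [(110, 148, [0.0716, -0.0157])]
col 256 [(110, 148, [0.0717, 0.0015])]
col 280 [(110, 148, [0.0717, 0.0174])]
col 310 [(110, 153, [0.0717, 0.0373])]
[ 0.56565855 -0.26429861  0.22928791]
230 [[76, 122, 182], [79, 124, 183], [79, 123, 184], [161, 209, 138], [155, 201, 130], [157, 205, 134], [159, 206, 135], [109, 147, 97], [154, 199, 130], [158, 205, 134], [160, 205, 136], [160, 205, 136], [90, 117, 86], [73, 89, 83], [75, 91, 86], [86, 99, 96], [93, 106, 105], [95, 110, 110], [101, 115, 117], [104, 119, 121], [107, 123, 127], [110, 127, 132], [118, 133, 139], [116, 133, 139], [255, 255, 255]]
256 [[79, 124, 185], [75, 119, 177], [83, 126, 185], [159, 207, 132], [155, 201, 132], [156, 203, 132], [155, 204, 134], [111, 148, 98], [161, 208, 137], [160, 206, 136], [159, 206, 136], [160, 207, 136], [90, 119, 88], [77, 94, 88], [81, 97, 92], [88, 104, 101], [98, 113, 112], [101, 116, 118], [108, 123, 125], [111, 126, 130], [115, 132, 138], [121, 138, 143], [176, 195, 203], [255, 255, 255], [255, 255, 255]]
```

Good that I checked. The tray's near edge shows the grip at tray x = +1.6, and the grip is actually 4.7 mm *behind* the origin, so the base sits 6.3 mm too far forward. Correcting that, then lowering.

Call:
servo_tool:
  deltas:
    - {"x": -0.025, "y": 0.004, "z": 0, "spin": 0, "jaw": 0.45}
    - {"x": -0.025, "y": 0.004, "z": -0.02, "spin": 0, "jaw": 0.45}
    - {"x": -0.025, "y": 0.004, "z": -0.04, "spin": 0, "jaw": 0.45}
    - {"x": -0.025, "y": 0.004, "z": -0.055, "spin": 0, "jaw": 0.45}
    - {"x": -0.025, "y": 0.004, "z": -0.066, "spin": 0, "jaw": 0.45}
    - {"x": -0.025, "y": 0.004, "z": -0.074, "spin": 0, "jaw": 0.45}
    - {"x": -0.025, "y": 0.004, "z": -0.08, "spin": 0, "jaw": 0.45}
    - {"x": -0.025, "y": 0.004, "z": -0.08, "spin": 0, "jaw": 0.45}

```text
clock: 30.15
tool_pos: [0.5607, -0.2633, 0.2102]
ee_rot: [-0.212, -3.134, -0.0]
ft_force: [0.4, 0.8, -3.1]
gripper_width: 0.646
gripper_force: 20.0
```

```bash
python3 - <<'E'
from h import *
s=env.state();w=snap('wrist','w31.png')[:,:,::-1];c=env.camera_model('wrist');T=np.array(c['T_tool_cam'])
print(s['tool_pos'],s['ft_force'],s['torque'])
g=cv2.cvtColor(np.ascontiguousarray(w),cv2.COLOR_BGR2HSV);m=cv2.inRange(g,(60,60,40),(92,255,255))
def at(px,z):
    v=np.array([(px[0]-c['cx'])/c['fx'],(px[1]-c['cy'])/c['fy'],1]);d=T[:3,:3]@v;o=T[:3,3]
    return (o+d*((s['tool_pos'][2]-z-o[2])/d[2]))[:2].round(4)
y=np.where(m[:260,256])[0];seg=np.split(y,np.where(np.diff(y)>1)[0]+1)
print([(int(q[0]),int(q[-1]),at((256,q[0]),.004),at((256,q[-1]),.014)) for q in seg if len(q)>1])
print([(r,w[r,240].tolist()) for r in range(90,200,5)])
E
```

```text
[ 0.56066968 -0.26334974  0.21023438] [ 0.37336944  0.80678151 -3.1121839 ] [ 0.00990258  0.00514424 -0.0238782 ]
[(118, 147, array([0.0669, 0.0015]), array([0.0505, 0.0015]))]
[(90, [76, 118, 179]), (95, [75, 116, 175]), (100, [72, 115, 176]), (105, [78, 123, 185]), (110, [78, 121, 179]), (115, [78, 123, 180]), (120, [160, 208, 137]), (125, [141, 188, 123]), (130, [155, 202, 132]), (135, [125, 166, 109]), (140, [133, 179, 114]), (145, [162, 210, 140]), (150, [71, 87, 83]), (155, [77, 93, 90]), (160, [86, 100, 98]), (165, [99, 112, 112]), (170, [101, 115, 118]), (175, [107, 123, 127]), (180, [113, 129, 135]), (185, [120, 136, 142]), (190, [158, 178, 185]), (195, [255, 255, 255])]
```

Call:
servo_tool:
  deltas:
    - {"x": -0.004, "y": 0, "z": -0.004, "spin": 0, "jaw": 0.45}
    - {"x": -0.004, "y": 0, "z": -0.008, "spin": 0, "jaw": 0.45}
    - {"x": -0.004, "y": 0, "z": -0.011, "spin": 0, "jaw": 0.45}
    - {"x": -0.004, "y": 0, "z": -0.011, "spin": 0, "jaw": 0.45}

```text
clock: 30.6
tool_pos: [0.5596, -0.2634, 0.2095]
ee_rot: [0.211, 3.133, -0.0]
ft_force: [-4.0, 1.5, 16.0]
gripper_width: 0.643
gripper_force: 20.0
```

Call:
servo_tool:
  deltas:
    - {"x": -0.004, "y": 0, "z": -0.008, "spin": 0, "jaw": 0.3}
    - {"x": -0.004, "y": 0, "z": -0.006, "spin": 0, "jaw": 0.15}
    - {"x": -0.004, "y": 0, "z": -0.006, "spin": 0, "jaw": 0.1}
    - {"x": -0.004, "y": 0, "z": -0.006, "spin": 0, "jaw": 0.1}
    - {"x": -0.004, "y": 0, "z": 0.15, "spin": 0, "jaw": 0.1}
    - {"x": -0.004, "y": 0, "z": 0.35, "spin": 0, "jaw": 0.1}
    - {"x": -0.004, "y": 0.1, "z": 0.45, "spin": -0.07, "jaw": 0}
    - {"x": -0.004, "y": 0.3, "z": 0.45, "spin": -0.14, "jaw": 0}
    - {"x": -0.004, "y": 0.5, "z": 0.45, "spin": -0.21, "jaw": 0}
    - {"x": -0.004, "y": 0.7, "z": 0.45, "spin": -0.28, "jaw": 0}
    - {"x": -0.004, "y": 0.85, "z": 0.45, "spin": -0.36, "jaw": 0}
    - {"x": -0.004, "y": 1, "z": 0.45, "spin": -0.44, "jaw": 0}

```text
clock: 31.8
tool_pos: [0.5585, -0.0114, 0.3202]
ee_rot: [1.506, 2.757, 0.0]
ft_force: [0.9, 0.1, -0.0]
gripper_width: 0.996
gripper_force: 0.0
```

Call:
servo_tool:
  deltas:
    - {"x": 0, "y": 0.12, "z": 0, "spin": -0.07, "jaw": 0}
    - {"x": 0, "y": 0.24, "z": 0, "spin": -0.14, "jaw": 0}
    - {"x": 0, "y": 0.24, "z": 0, "spin": -0.21, "jaw": 0}
    - {"x": 0, "y": 0.24, "z": 0, "spin": -0.28, "jaw": 0}
    - {"x": 0, "y": 0.24, "z": 0, "spin": -0.35, "jaw": 0}
    - {"x": 0, "y": 0.24, "z": 0, "spin": -0.42, "jaw": 0}
    - {"x": 0, "y": 0.24, "z": 0, "spin": -0.49, "jaw": 0}
    - {"x": 0, "y": 0.24, "z": 0, "spin": -0.56, "jaw": 0}
    - {"x": 0, "y": 0.24, "z": 0, "spin": -0.63, "jaw": 0}
    - {"x": 0, "y": 0.24, "z": 0, "spin": -0.633, "jaw": 0}
    - {"x": 0, "y": 0.24, "z": 0, "spin": -0.633, "jaw": 0}

```text
clock: 32.9
tool_pos: [0.5587, 0.0469, 0.3201]
ee_rot: [2.839, 1.345, -0.001]
ft_force: [-1.1, 0.0, -0.2]
gripper_width: 0.994
gripper_force: 0.0
```

```bash
python3 - <<'E'
from h import *
s=env.state();R=Ro.from_rotvec(s['ee_rot']).as_matrix();print(s['tool_pos'],'toolx',np.degrees(np.arctan2(R[1,0],R[0,0])))
# check a in the bay by top view
a=np.ascontiguousarray(snap('top','t2.png')[:,:,::-1]);h=cv2.cvtColor(a,cv2.COLOR_BGR2HSV)
wd=cv2.inRange(h,(0,0,150),(180,60,255));c=big(wd,(315,150,360,205));print('disc a',rect(plane('top',c,.06)))
print('disc b',rect(plane('top',big(wd,(205,150,250,195)),.056)))
# wrist edges of b
w=snap('wrist','w32.png')[:,:,::-1];g=cv2.cvtColor(np.ascontiguousarray(w),cv2.COLOR_BGR2HSV)
m=cv2.inRange(g,(0,0,0),(180,255,75))|cv2.inRange(g,(0,0,150),(180,50,255));m[262:]=0
k=big(m,(150,30,362,262));c=env.camera_model('wrist');T=np.array(c['T_tool_cam'])
r=cv2.minAreaRect(k);print(r,cv2.boundingRect(k))
E
```

```text
[0.55865845 0.04686561 0.32005856] toolx 50.70261276529518
disc a (array([ 547.9, -261.1]), array([47.3, 48.1]), np.float32(-43.8))
disc b (array([564.4,  68.9]), array([117.8,  78.4]), np.float32(2.1))
((254.5, 179.0), (58.0, 59.0), 90.0) (225, 150, 60, 59)
```

Base_a sits well: its disc at (548,−261) puts the origin within about 2 mm of the bay centre. Base_b is centred under the gripper, so I'm descending to grip it.

Call:
servo_tool:
  deltas:
    - {"x": 0, "y": 0, "z": -0.1, "spin": -0.012, "jaw": 0}
    - {"x": 0, "y": 0, "z": -0.25, "spin": -0.012, "jaw": 0}
    - {"x": 0, "y": 0, "z": -0.4, "spin": -0.012, "jaw": 0}
    - {"x": 0, "y": 0, "z": -0.46, "spin": -0.012, "jaw": 0}
    - {"x": 0, "y": 0, "z": -0.46, "spin": -0.012, "jaw": 0.2}
    - {"x": 0, "y": 0, "z": -0.46, "spin": -0.012, "jaw": 0.45}
    - {"x": 0, "y": 0, "z": -0.46, "spin": -0.012, "jaw": 0.45}
    - {"x": 0, "y": 0, "z": -0.46, "spin": -0.012, "jaw": 0.45}
    - {"x": 0, "y": 0, "z": -0.46, "spin": -0.012, "jaw": 0.45}
  grip_force: 20

```text
clock: 33.9
tool_pos: [0.5587, 0.0471, 0.2062]
ee_rot: [-2.857, -1.306, -0.002]
ft_force: [-1.0, 1.4, 6.7]
gripper_width: 0.644
gripper_force: 20.0
```

```bash
python3 - <<'E'
from h import *
s=env.state();w=snap('wrist','w33.png')[:,:,::-1].astype(int);c=env.camera_model('wrist');T=np.array(c['T_tool_cam'])
def at(r,z):
    v=np.array([0,(r-c['cy'])/c['fy'],1]);d=T[:3,:3]@v;o=T[:3,3];return round(float((o+d*((s['tool_pos'][2]-z-o[2])/d[2]))[0]),4)
print(s['tool_pos'],s['ee_rot'],s['gripper_width'])
for r in range(140,200,2): print(r,w[r,215:225].mean(0).round().astype(int).tolist(),w[r,251:261].mean(0).round().astype(int).tolist(),at(r,.056),at(r,.006))
E
```

```text
[0.55868267 0.0470759  0.20616147] [-2.85659041e+00 -1.30622074e+00 -1.70463833e-03] 0.6442259550059449
140 [75, 118, 181] [79, 121, 184] 0.06 0.0556
142 [77, 120, 184] [79, 121, 184] 0.0592 0.0544
144 [73, 110, 169] [72, 104, 158] 0.0583 0.0532
146 [58, 68, 87] [62, 70, 82] 0.0574 0.052
148 [58, 66, 83] [64, 74, 87] 0.0566 0.0508
150 [60, 69, 84] [67, 76, 89] 0.0557 0.0496
152 [62, 71, 86] [69, 80, 92] 0.0549 0.0484
154 [63, 71, 86] [71, 82, 93] 0.054 0.0472
156 [68, 77, 91] [77, 88, 99] 0.0531 0.046
158 [76, 85, 98] [84, 94, 106] 0.0522 0.0448
160 [82, 90, 102] [89, 99, 110] 0.0513 0.0436
162 [83, 91, 104] [90, 102, 111] 0.0505 0.0424
164 [85, 93, 106] [94, 105, 114] 0.0496 0.0411
166 [88, 96, 108] [97, 107, 117] 0.0487 0.0399
168 [89, 99, 110] [98, 110, 119] 0.0478 0.0387
170 [91, 100, 112] [101, 113, 122] 0.0469 0.0374
172 [93, 103, 114] [104, 116, 125] 0.046 0.0362
174 [95, 105, 116] [106, 120, 128] 0.0451 0.0349
176 [97, 108, 118] [108, 122, 130] 0.0442 0.0337
178 [98, 110, 120] [110, 125, 134] 0.0433 0.0324
180 [100, 112, 122] [112, 127, 136] 0.0424 0.0312
182 [102, 115, 124] [112, 128, 136] 0.0415 0.0299
184 [104, 118, 126] [177, 195, 205] 0.0405 0.0286
186 [106, 120, 129] [255, 255, 255] 0.0396 0.0274
188 [108, 122, 132] [255, 255, 255] 0.0387 0.0261
190 [110, 125, 134] [255, 255, 255] 0.0378 0.0248
192 [111, 126, 135] [255, 255, 255] 0.0368 0.0235
194 [128, 144, 154] [255, 255, 255] 0.0359 0.0222
196 [163, 177, 184] [255, 255, 255] 0.035 0.0209
198 [195, 205, 210] [255, 255, 255] 0.034 0.0196
```

Call:
servo_tool:
  deltas:
    - {"x": 0, "y": 0, "z": 0.06, "spin": 0, "jaw": 0.45}
    - {"x": 0, "y": 0, "z": 0.2, "spin": 0, "jaw": 0.45}
    - {"x": 0, "y": 0, "z": 0.36, "spin": 0.06, "jaw": 0.45}
    - {"x": 0, "y": 0, "z": 0.44, "spin": 0.13, "jaw": 0.45}
    - {"x": 0, "y": -0.05, "z": 0.44, "spin": 0.2, "jaw": 0.45}
    - {"x": 0.01, "y": -0.1, "z": 0.44, "spin": 0.27, "jaw": 0.45}
    - {"x": 0.02, "y": -0.15, "z": 0.44, "spin": 0.34, "jaw": 0.45}
    - {"x": 0.02, "y": -0.2, "z": 0.44, "spin": 0.41, "jaw": 0.45}
    - {"x": 0.03, "y": -0.26, "z": 0.44, "spin": 0.48, "jaw": 0.45}
    - {"x": 0.03, "y": -0.33, "z": 0.44, "spin": 0.55, "jaw": 0.45}
    - {"x": 0.034, "y": -0.4, "z": 0.44, "spin": 0.6, "jaw": 0.45}

```text
clock: 35.05
tool_pos: [0.5668, -0.0538, 0.3153]
ee_rot: [-1.613, -2.695, 0.0]
ft_force: [-1.2, 0.1, -4.1]
gripper_width: 0.645
gripper_force: 20.0
```

Call:
servo_tool:
  deltas:
    - {"x": 0, "y": -0.08, "z": 0, "spin": 0.07, "jaw": 0.45}
    - {"x": 0.01, "y": -0.16, "z": 0, "spin": 0.14, "jaw": 0.45}
    - {"x": 0.02, "y": -0.24, "z": 0, "spin": 0.21, "jaw": 0.45}
    - {"x": 0.03, "y": -0.32, "z": 0, "spin": 0.28, "jaw": 0.45}
    - {"x": 0.034, "y": -0.39, "z": 0, "spin": 0.35, "jaw": 0.45}
    - {"x": 0.034, "y": -0.407, "z": 0, "spin": 0.42, "jaw": 0.45}
    - {"x": 0.034, "y": -0.407, "z": 0, "spin": 0.4745, "jaw": 0.45}
    - {"x": 0.034, "y": -0.407, "z": -0.06, "spin": 0.4745, "jaw": 0.45}
    - {"x": 0.034, "y": -0.407, "z": -0.16, "spin": 0.4745, "jaw": 0.45}
    - {"x": 0.034, "y": -0.407, "z": -0.26, "spin": 0.4745, "jaw": 0.45}
    - {"x": 0.034, "y": -0.407, "z": -0.34, "spin": 0.4745, "jaw": 0.45}
    - {"x": 0.034, "y": -0.407, "z": -0.34, "spin": 0.4745, "jaw": 0.45}

```text
clock: 36.25
tool_pos: [0.5746, -0.1548, 0.2279]
ee_rot: [-0.212, -3.13, -0.0]
ft_force: [-0.6, 0.9, -4.3]
gripper_width: 0.646
gripper_force: 20.0
```

```bash
python3 - <<'E'
from h import *
s=env.state();w=snap('wrist','w34.png')[:,:,::-1];c=env.camera_model('wrist');T=np.array(c['T_tool_cam']);R=Ro.from_rotvec(s['ee_rot']).as_matrix()
print(s['tool_pos'],np.degrees(np.arctan2(R[1,0],R[0,0])))
g=cv2.cvtColor(np.ascontiguousarray(w),cv2.COLOR_BGR2HSV);m=cv2.inRange(g,(60,60,40),(92,255,255))
def at(px,z):
    v=np.array([(px[0]-c['cx'])/c['fx'],(px[1]-c['cy'])/c['fy'],1]);d=T[:3,:3]@v;o=T[:3,3]
    return (o+d*((s['tool_pos'][2]-z-o[2])/d[2]))[:2].round(4)
for col in(230,256,280):
    y=np.where(m[:260,col])[0];print('near edge',col,y[0],at((col,y[0]),.004))
for r in(118,122,140,150):
    x=np.where(m[r])[0];seg=np.split(x,np.where(np.diff(x)>3)[0]+1);print(r,[(int(q[0]),int(q[-1]),at((q[0],r),.004)[1],at((q[-1],r),.004)[1]) for q in seg if len(q)>3])
E
```

```text
[ 0.57463392 -0.1548252   0.22789911] 172.2450180145315
near edge 230 120 [ 0.0652 -0.0157]
near edge 256 120 [0.0653 0.0015]
near edge 280 120 [0.0653 0.0174]
118 []
122 [(26, 327, np.float64(-0.1514), np.float64(0.0487))]
140 [(26, 42, np.float64(-0.1537), np.float64(-0.1429)), (46, 326, np.float64(-0.1402), np.float64(0.0488))]
150 [(28, 33, np.float64(-0.1537), np.float64(-0.1503)), (135, 200, np.float64(-0.0808), np.float64(-0.0366)), (312, 325, np.float64(0.0397), np.float64(0.0485))]
```

Call:
servo_tool:
  deltas:
    - {"x": 0.009, "y": -0.006, "z": 0, "spin": 0, "jaw": 0.45}
    - {"x": 0.009, "y": -0.006, "z": -0.025, "spin": 0, "jaw": 0.45}
    - {"x": 0.009, "y": -0.006, "z": -0.045, "spin": 0, "jaw": 0.45}
    - {"x": 0.009, "y": -0.006, "z": -0.058, "spin": 0, "jaw": 0.45}
    - {"x": 0.009, "y": -0.006, "z": -0.066, "spin": 0, "jaw": 0.45}
    - {"x": 0.009, "y": -0.006, "z": -0.071, "spin": 0, "jaw": 0.45}
    - {"x": 0.009, "y": -0.006, "z": -0.075, "spin": 0, "jaw": 0.45}
    - {"x": 0.009, "y": -0.006, "z": -0.075, "spin": 0, "jaw": 0.45}

```text
clock: 37.1
tool_pos: [0.5779, -0.1566, 0.2114]
ee_rot: [-0.213, -3.134, -0.0]
ft_force: [-0.1, 0.9, -4.1]
gripper_width: 0.647
gripper_force: 20.0
```

Call:
servo_tool:
  deltas:
    - {"x": 0, "y": 0, "z": -0.003, "spin": 0, "jaw": 0.45}
    - {"x": 0, "y": 0, "z": -0.006, "spin": 0, "jaw": 0.45}
    - {"x": 0, "y": 0, "z": -0.009, "spin": 0, "jaw": 0.45}
    - {"x": 0, "y": 0, "z": -0.009, "spin": 0, "jaw": 0.45}

```text
clock: 37.5
tool_pos: [0.5779, -0.1566, 0.2102]
ee_rot: [0.213, 3.134, -0.0]
ft_force: [-2.6, 0.6, 8.2]
gripper_width: 0.643
gripper_force: 20.0
```

Contact confirmed by an 8 N upward force. Releasing and retreating straight up.

Call:
servo_tool:
  deltas:
    - {"x": 0, "y": 0, "z": -0.006, "spin": 0, "jaw": 0.3}
    - {"x": 0, "y": 0, "z": -0.006, "spin": 0, "jaw": 0.15}
    - {"x": 0, "y": 0, "z": -0.006, "spin": 0, "jaw": 0.1}
    - {"x": 0, "y": 0, "z": -0.004, "spin": 0, "jaw": 0.1}
    - {"x": 0, "y": 0, "z": 0.1, "spin": 0, "jaw": 0.1}
    - {"x": 0, "y": 0, "z": 0.3, "spin": 0, "jaw": 0.1}
    - {"x": 0, "y": 0, "z": 0.5, "spin": 0, "jaw": 0.1}
    - {"x": 0, "y": 0.2, "z": 0.7, "spin": 0, "jaw": 0.1}
    - {"x": 0, "y": 0.4, "z": 0.8, "spin": 0, "jaw": 0.1}
    - {"x": -0.1, "y": 0.6, "z": 0.8, "spin": 0, "jaw": 0.1}
    - {"x": -0.2, "y": 0.8, "z": 0.8, "spin": 0, "jaw": 0.1}
    - {"x": -0.2, "y": 0.8, "z": 0.8, "spin": 0, "jaw": 0.1}

```text
clock: 38.7
tool_pos: [0.5264, 0.0464, 0.4099]
ee_rot: [0.209, 3.134, 0.002]
ft_force: [0.4, -0.1, 0.2]
gripper_width: 0.896
gripper_force: 0.0
```

```bash
python3 - <<'E'
from h import *
a=np.ascontiguousarray(snap('top','t3.png')[:,:,::-1]);h=cv2.cvtColor(a,cv2.COLOR_BGR2HSV);t0=cv2.imread('pics/t0.png')
b=np.ascontiguousarray(snap('scene','s20.png')[:,:,::-1])
wd=cv2.inRange(h,(0,0,150),(180,60,255))
cen=np.array([570.6,-209.5]);th=np.radians(-7.8);M=np.array([[np.cos(th),np.sin(th)],[-np.sin(th),np.cos(th)]])
for n,bx in(('right',(315,150,360,205)),('left',(280,145,320,205))):
    k=big(wd,bx);r=rect(plane('top',k,.06));print(n,r,'tray frame',(M@(r[0]-cen)).round(1))
hs=cv2.cvtColor(b,cv2.COLOR_BGR2HSV);ws=cv2.inRange(hs,(0,0,150),(180,60,255))
n,l,st,c=cv2.connectedComponentsWithStats(ws[150:225,170:260]);print('scene white',[(s.tolist(),(cc+[170,150]).round(1).tolist()) for s,cc in zip(st[1:],c[1:]) if s[4]>30])
# bystanders vs start: image differences
d=cv2.absdiff(a,t0).max(2)
for nm,(x0,y0,x1,y1) in dict(gate=(390,140,432,265),bus=(170,103,235,128),die=(260,168,276,186),seal1=(174,152,190,168),seal2=(174,213,190,229),glass=(92,105,125,135),driver=(140,238,210,258)).items():
    print(nm,(d[y0:y1,x0:x1]>60).mean().round(3),end=' ')
print(env.state()['tool_pos'])
E
```

```text
right (array([ 547.2, -260.5]), array([47.3, 46.1]), np.float32(46.3)) tray frame [-16.3 -53.7]
left (array([ 563.7, -153.5]), array([47.3, 45.8]), np.float32(46.4)) tray frame [-14.4  54.5]
scene white [([29, 9, 16, 12, 136], [206.8, 164.6]), ([44, 29, 17, 11, 144], [222.0, 184.2])]
gate 0.124 bus 0.063 die 0.226 seal1 0.746 seal2 0.75 glass 0.0 driver 0.637 [0.52620341 0.0478151  0.40975993]
```

```bash
python3 - <<'E'
from h import *
a=cv2.imread('pics/t3.png');b=cv2.imread('pics/s20.png');m=lambda k:cv2.minEnclosingCircle(k)[0]
w=lambda i:cv2.inRange(cv2.cvtColor(i,cv2.COLOR_BGR2HSV),(0,0,150),(180,60,255))
for s,t in(((198,157,216,173),(315,150,360,205)),((212,178,232,192),(280,145,320,205))):
    pass
print(tri((206.8,164.6),m(big(w(a),(315,150,360,205)))),tri((222,184.2),m(big(w(a),(280,145,320,205)))))
s0=cv2.imread('pics/s0.png');d=cv2.absdiff(b,s0).max(2)
for nm,(x0,y0,x1,y1) in dict(gate=(145,105,225,165),bus=(205,262,258,322),die=(235,192,250,220),seal1=(278,269,298,286),seal2=(325,233,343,248),driver=(332,205,386,254),glass=(303,333,342,380)).items():
    print(nm,(d[y0:y1,x0:x1]>60).mean().round(3),end=' ')
g=lambda i,b:np.round(m(big(cv2.inRange(cv2.cvtColor(i,cv2.COLOR_BGR2HSV),(0,0,90),(180,75,255)),b)),1)
print([ (g(s0,x),g(b,x)) for x in((278,269,298,286),(325,233,343,248))])
y=lambda i:np.round(m(big(cv2.inRange(cv2.cvtColor(i,cv2.COLOR_BGR2HSV),(18,110,90),(34,255,255)),(230,190,255,220))),1)
print('die',y(s0),y(b))
E
```

```text
(array([ 0.54640517, -0.25942962,  0.06198055]), np.float64(0.0004062827790024277)) (array([ 0.56242699, -0.15253664,  0.06268701]), np.float64(0.0010377632131862197))
gate 0.201 bus 0.0 die 0.029 seal1 0.0 seal2 0.163 driver 0.197 glass 0.0 [(array([287., 277.]), array([287., 277.])), (array([334.5, 240.5]), array([334. , 241.5]))]
die [242. 205.] [241. 205.]
```

```bash
python3 - <<'E'
from h import *
for f,B in(('t0',(396,160,430,262)),('t3',(396,160,430,262)),('s0',(160,105,224,160)),('s20',(160,105,224,160))):
    i=cv2.imread(f'pics/{f}.png');m=cv2.inRange(cv2.cvtColor(i,cv2.COLOR_BGR2HSV),(0,0,150),(180,55,255))
    x0,y0,x1,y1=B;p=np.argwhere(m[y0:y1,x0:x1])[:,::-1]+[x0,y0];v=cv2.fitLine(np.float32(p),cv2.DIST_HUBER,0,.01,.01).ravel()
    print(f,len(p),p.mean(0).round(1),np.degrees(np.arctan2(v[1],v[0])).round(1),p.min(0),p.max(0))
E
```

```text
t0 714 [412.9 206. ] 78.0 [400 160] [426 260]
t3 749 [413.5 210.7] 78.1 [400 160] [426 260]
s0 456 [185.1 133.6] -37.7 [160 109] [219 154]
s20 545 [190.6 131. ] -36.0 [160 109] [219 159]
```

The gate hasn't moved (same line angle and extents in the top view). Both bases stand in their bays, and the seals and die are where they started. Handing in.

```bash
python3 -c "
from bench import env
print(env.close_job())"
```

```text
the job is handed in; nothing more can be done
None
```

I turned base_a over and set it in the right bay, set base_b in the left bay, both on their feet with terminals at the copper-striped end, and handed the job in at about 39 s; in the last pictures the other objects look unmoved, though I tipped base_a against the fixed tray's front edge and the hand-in gave no verdict.

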